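Clear the mat and take the pot off the tripod

TASK

In this jeweller's corner the square bottle has fallen over on the round cork mat: stand it upright on the bench, clear of the mat. Then lift the pot by its arched handle off the tripod, up over the tabs and out from under the lamp without touching the lamp, and set it down gently on the mat, its whole base on the cork, keeping it upright all the way. Leave the spray can, the jar and the ring mandrel standing where they are.

Things in the scene. Friction and masses are not known exactly. Their poses are not given: they have to be found in the camera images.
- bottle: Square white plastic bottle with round grey cap, at first lying on its side on the mat. 50 x 50 mm in section, 115 mm long: square body 86 mm, then a short neck and a cap 31 mm across, 22 mm tall. Origin at the middle of its length on its axis; z runs from base to cap, x and y square to the flat sides. Lying: origin 25 mm above the mat; standing: 57.5 mm above the bench. About 0.16 kg.
- pot: Open round steel pot, 96 mm across, 75 mm tall, walls 4 mm, base 88 mm across, with a rigid arched handle that stands over the mouth in the pot's x-z plane. Origin at the centre of the underside, z up, x along the handle's grip. About 0.35 kg, empty.
- pot_handle (a point): Middle of the pot's handle grip: a straight dark wooden bar, 16 mm thick, 50 mm long, level along the pot's x axis, 120 mm above the pot's underside and on the pot's axis. Steel wire (7 mm) slopes down from both ends of the grip to the rim. 37 mm is free between grip and rim.
- stand: Fixed steel tripod with a round top plate 116 mm across, on which the pot stands, 50 mm above the bench. Three upright tabs (14 mm wide, at 60, 180 and 300 degrees, inner faces 53.5 mm from the centre) rise 8 mm above the plate round the pot's foot. Origin on the bench under its centre, z up.
- lamp: Fixed bench lamp. Its white ring-shaped head, 160 mm across, tube 22 mm thick, hangs level over the far part of the pot, underside 293 mm above the bench: no room for a gripper straight above the handle, but open towards the robot. Origin on the bench under the head's centre; the 14 mm column stands 150 mm along its +x on a foot 110 mm across and bends over to the head.
- mat: Fixed round cork mat, 150 mm across, 8 mm thick. Origin at the centre of its underside, on the bench.
- spraycan: Bystander: black spray can, 54 mm across, 150 mm tall, standing. Origin at the centre of its underside.
- jar: Bystander: small glass jar with a metal lid, 60 mm across, 70 mm tall, standing. Origin at the centre of its underside.
- mandrel: Bystander: steel ring mandrel, a slim cone 150 mm tall on a foot 60 mm across, standing. Origin at the centre of its underside.
Mind the look-alikes: they are no part of the job. Of the things that look like the mat, the middle-sized one is meant. What is shaped like the bottle but red is not meant.

How it is judged:
By the outcome, as a careful person would: the job done as asked, in the order asked, and still so for the second after the job is handed in, with the robot touching nothing.
It also fails if it takes over 72 s, if anything falls off the work surface, if the arm or the gripper's body presses on something with over 40 N, if the wrist force passes 120 N, or if a joint passes its speed limit or range.

ROBOT

A 6-joint arm with a two-finger parallel gripper is mounted at the origin on the work surface. World frame = base frame: x ahead of the robot, y to its left, z up, the work surface at z = 0. Lengths are in m, angles in degrees, forces in N, time in s.
With the tool pointing down it reaches from about 0.275 to 0.825 m from the base axis. Payload 5.2 kg.
Tool frame: the origin (TCP) lies between the finger pads; the fingertips stand 8 mm ahead of it and the grasp point (between the pads) lies 11 mm behind it; z points along the fingers, y is the line along which they close (so a half turn about z gives the same grasp; the last joint's range is limited). The gripper opens to 93 mm and grips with 3 to 60 N. Pads are 15 mm wide; open, the fingers measure 128 mm over their backs; the gripper's body (75 mm by 188 mm) begins 65 mm behind the grasp point.
Start: joints at [-11.62, 14.817, 87.949, -0, 77.235, -11.62], TCP at [0.55, 0, 0.206] pointing down, gripper open.
Joint ranges: [-179.93, 179.93], [-52.35, 119.4], [10.71, 147.94], [-69.91, 249.91], [12.55, 155.21], [-178.61, 178.61]. Speed limits (degrees/s): [147.25, 147.25, 180, 180, 180, 180].

INTERFACE

Orientations are given as a 3x3 rotation matrix whose columns are the frame's x, y, z axes.
In Python, from cell import robot gives the robot as it stands. The module is installed in compiled form; this text tells all that it offers.
- The arm moves only by the tool jog_arm, never from a script. Its argument "plan" is text: rows parted by semicolons, each of 7 numbers parted by spaces: the turn, a rotation vector about the tool's x, y, z in units of 180 degrees (1.0 is 180 degrees), then the shift along the tool's x, y, z in units of 0.1 m (1.0 is 0.1 m), then the closure, from -1 (fully open) to 1 (shut). In form: wx wy wz x y z grip; .... A call has 1 to 20 rows; each row is the pose to reach, as a shift and turn from the pose commanded when the call began, along the tool's axes at that moment, turning the shorter way round; what a row does not reach only later rows make up. A row lasts 1/10 s, in which the tool goes at most 50 mm and 8.59 degrees, less where a joint would pass 70% of its speed; a pose out of reach is approached as far as the arm can. A call with a number of a shift or a turn outside -1 to 1 is refused whole. A call with a gripper value outside its range is refused whole. The fingers move at their own pace and stop on an object; "squeeze" is the grip in N (left out, the last holds). Time passes only in rows, so rows that repeat a pose let the fingers close. It gives the time, the measured TCP pose, the force, the opening and the grip force at its end, in the units of the state.
- robot.get_obs(): the state, without advancing time (a new reading comes with each control period).
- robot.camera(name): name is "scene" or "side" or "wrist"; returns a dict with "image" (420x560x3 uint8, red, green, blue), "mtx" (3x3 intrinsics, pixels), "cam_to_world" (4x4, takes a point from camera to world coordinates). Camera axes: x right, y up, looking along -z (the intrinsics and any distortion apply to the point x, -y, -z); pixel columns grow to the right and rows downward; lengths in m; the calibration is good to about 2 mm. A picture is of the moment at which its call begins. There is no depth.
- robot.sign_off(): hands the job in; it is judged then, once.
Trained networks look in the newest picture that a camera, given by its name, has taken for a name from the list of things; names that differ only in an ending like _2 or _b are one class to them, and where a whole thing is asked for, a point or a joint stands for the part that bears it (a point fixed in the world has none). Each returns a list of dicts, best first, with "p" (0 to 1); they miss things now and then, are a little off and sometimes report something else, mostly with a low value. They report only what shows in the picture. A call takes as long as a camera call. They do not tell look-alikes from the thing itself.
- robot.search_frame(target, camera): "point" ([x, y, z] in m, in world coordinates, good to about 4 mm: the middle of the surface that is visible of it).
- robot.outline_of(target, camera): "mask" (420x560 bool, what is visible of it).
- robot.landmark_of(target, camera): "point" ([x, y, z] in m, in world coordinates, good to about 4 mm: a listed point, or the origin of a listed thing).
The state is a dict: "clock": time; "joint_pos": joint angles; "qvel": joint speeds; "joint_efforts": joint torques, N m; "ee_pos": TCP position; "eef_rot": TCP orientation; "wrist_force": force on the tool from outside, world axes, zero at the start; "ft_torque": the same for the moment, N m; "gripper_width": finger opening in m; "grasp_force": force on a finger pad.
Only numpy, scipy, OpenCV 4.12 (cv2) and the standard library are available. Lean on these libraries where they do the work, as an engineer would, in place of code of your own. Each camera call takes 0.05 s, during which the arm holds its last target. There are 200 camera calls.

## Working session

There is one attempt and no reset: what is moved stays moved. The work goes in short steps, Python scripts to look and compute and a tool call to move; the robot and the scene stay as the last step left them, time stands still between calls to the robot, and variables do not carry over. Pictures are saved under pics/ and viewed, at most 10 in all, crops included, and the job is handed in when it is done.

Besides the shell and the picture viewer there is one more tool, called after "Call:" by a JSON object that holds its "api" and its "payload", one argument or row to a line. jog_arm: Moves the arm, as the interface text tells. Shifts and turns lie within -1 to 1; 1 stands for 0.1 m of shift or 180 degrees of turn. Its arguments: {"type":"object","properties":{"plan":{"type":"string"},"squeeze":{"type":"number"}},"required":["plan"]}

```bash
mkdir -p pics; cat > h.py <<'E'
import numpy as np, cv2
from cell import robot
np.set_printoptions(precision=4,suppress=True)
def snap(cam,fn=None):
    c=robot.camera(cam)
    if fn: cv2.imwrite('pics/'+fn,c['image'][:,:,::-1])
    return c
def proj(c,P):
    P=np.atleast_2d(P); T=np.linalg.inv(c['cam_to_world']); q=(T[:3,:3]@P.T).T+T[:3,3]
    q=q*[1,-1,-1]; u=(c['mtx']@q.T).T; return u[:,:2]/u[:,2:]
def ray(c,uv):
    d=np.linalg.inv(c['mtx'])@[uv[0],uv[1],1]; d=d*[1,-1,-1]
    T=c['cam_to_world']; return T[:3,3],T[:3,:3]@d
def onplane(c,uv,z):
    o,d=ray(c,uv); return o+d*(z-o[2])/d[2]
def tri(obs):
    A=np.zeros((3,3));b=np.zeros(3)
    for c,uv in obs:
        o,d=ray(c,uv); d=d/np.linalg.norm(d); M=np.eye(3)-np.outer(d,d); A+=M;b+=M@o
    return np.linalg.solve(A,b)
E
python3 - <<'E'
from h import *
cs=[snap(n) for n in('scene','side')]
for n,c in zip(('scene','side'),cs):
    for t in ['bottle','pot','pot_handle','stand','lamp','mat','spraycan','jar','mandrel']:
        for r in robot.landmark_of(t,n)[:4]:
            print(n,t,np.array(r['point']),round(r['p'],2),proj(c,r['point'])[0].round())
cv2.imwrite('pics/a.png',cs[0]['image'][:,:,::-1]);cv2.imwrite('pics/b.png',cs[1]['image'][:,:,::-1])
print(cs[0]['cam_to_world'],cs[1]['cam_to_world'])
E
```

```text
scene bottle [ 0.6161 -0.2084  0.0336] 0.92 [214. 211.]
scene bottle [ 0.4588 -0.3679  0.0239] 0.9 [196. 158.]
scene bottle [0.6207 0.1976 0.1717] 0.68 [346. 241.]
scene pot [0.6145 0.1947 0.0467] 0.78 [340. 259.]
scene pot_handle [0.62   0.1948 0.1754] 0.58 [345. 240.]
scene stand [ 0.617   0.4151 -0.0018] 0.21 [413. 298.]
scene mat [ 0.356  -0.1497  0.0004] 0.89 [269. 162.]
scene mat [ 0.769  -0.2126  0.0003] 0.69 [189. 257.]
scene spraycan [ 0.5933 -0.4107 -0.0008] 0.82 [165. 188.]
scene spraycan [0.6187 0.1978 0.0012] 0.3 [339. 268.]
scene spraycan [0.6175 0.4165 0.0018] 0.15 [414. 298.]
scene jar [0.6674 0.0041 0.0015] 0.87 [270. 256.]
scene mandrel [0.6177 0.4123 0.0015] 0.59 [412. 297.]
side bottle [ 0.619  -0.2073  0.0381] 0.85 [301. 188.]
side pot [0.6158 0.1972 0.0531] 0.89 [215. 246.]
side pot [ 0.6157  0.1975 -0.0007] 0.24 [216. 259.]
side pot_handle [0.6159 0.1983 0.1753] 0.57 [213. 214.]
side stand [ 0.6134  0.1963 -0.0007] 0.59 [217. 259.]
side mat [ 0.7637 -0.2154 -0.0016] 0.9 [271. 179.]
side mat [ 0.3516 -0.1523 -0.0012] 0.88 [356. 241.]
side spraycan [ 0.5911 -0.4183  0.0016] 0.59 [343. 173.]
side spraycan [0.6167 0.416  0.0011] 0.38 [158. 301.]
[[-0.4193 -0.7748  0.4731  1.0976]
 [ 0.9078 -0.3531  0.2263  0.2462]
 [-0.0083  0.5244  0.8514  1.0815]
 [ 0.      0.      0.      1.    ]] [[-0.7531  0.4237 -0.5033 -0.2104]
 [-0.6576 -0.4624  0.5948  0.9046]
 [ 0.0194  0.7789  0.6269  1.0876]
 [ 0.      0.      0.      1.    ]]
```

View pics/a.png

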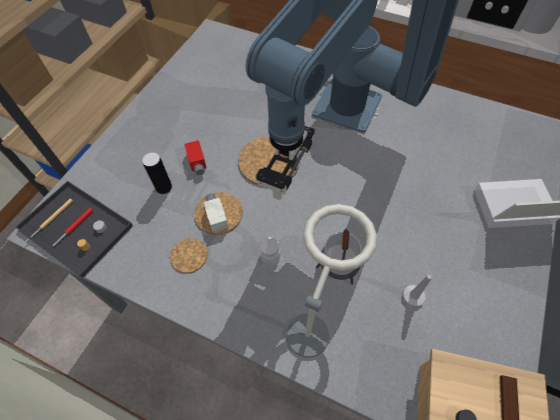

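View pics/b.png

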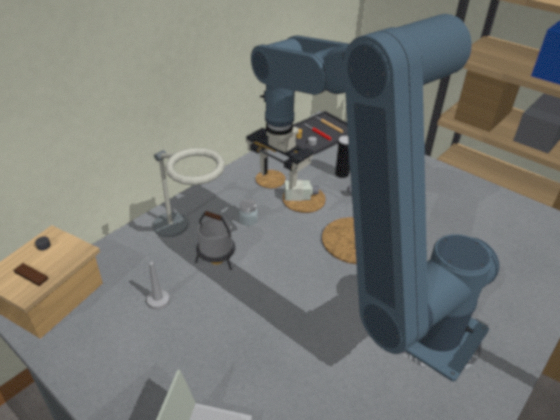

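The scene view shows three mats: large at (268,160), middle at (218,212) and small at (189,255). There are two lying bottles, the white one at (215,213) on the middle mat and the red one at (196,157). My choice is the white bottle on the middle mat. The pot sits under the lamp ring at (345,245), and its dark handle shows through the ring. Next: a close crop and measurements.

```bash
python3 - <<'E'
from h import *
o=robot.get_obs(); print(o['eef_rot'],o['wrist_force'])
w=snap('wrist'); print('wrist cam',w['cam_to_world'],w['mtx'])
R=np.array(o['eef_rot']);print('cam in tool',R.T@(w['cam_to_world'][:3,3]-o['ee_pos']),R.T@w['cam_to_world'][:3,:3])
cs={n:snap(n) for n in('scene','side')}
M={}
for n,c in cs.items():
  for t in ['bottle','lamp','mat','pot_handle','stand']:
    for r in robot.outline_of(t,n)[:5]:
        m=r['mask']; ys,xs=np.nonzero(m); print(n,t,round(r['p'],2),m.sum(),xs.mean().round(1),ys.mean().round(1),xs.min(),xs.max(),ys.min(),ys.max())
im=cs['scene']['image'][130:290,130:400]; im=cv2.resize(im,None,fx=2.9,fy=2.9,interpolation=cv2.INTER_CUBIC)
cv2.imwrite('pics/c.png',im[:,:,::-1])
E
```

```text
[[-0.  1.  0.]
 [ 1.  0. -0.]
 [-0.  0. -1.]] [ 0.3459 -0.5417  0.2143]
wrist cam [[ 1.      0.0004 -0.0002  0.5503]
 [-0.0003  0.9636  0.2672  0.0749]
 [ 0.0003 -0.2672  0.9636  0.385 ]
 [ 0.      0.      0.      1.    ]] [[376.7613   0.     269.8951]
 [  0.     376.7613 206.3592]
 [  0.       0.       1.    ]]
cam in tool [ 0.0748  0.0003 -0.1794] [[-0.0004  0.9636  0.2672]
 [ 1.      0.0004 -0.0002]
 [-0.0003  0.2672 -0.9636]]
scene bottle 0.66 484 194.9 157.0 185 204 141 174
scene bottle 0.64 612 214.6 213.0 204 227 194 231
scene lamp 0.88 3667 324.7 281.4 286 376 204 357
scene lamp 0.65 487 415.2 293.1 402 430 275 306
scene lamp 0.21 957 219.6 213.5 194 241 192 234
scene mat 0.68 1014 219.6 213.0 194 241 192 234
scene mat 0.68 1007 188.1 255.1 170 206 238 272
scene mat 0.58 1174 257.7 158.0 238 295 137 182
scene pot_handle 0.76 907 342.1 248.0 324 360 229 274
scene stand 0.54 130 343.1 275.7 329 356 270 281
side bottle 0.87 521 299.8 190.1 284 318 179 199
side lamp 0.7 2043 180.7 186.5 153 224 148 236
side mat 0.92 562 305.4 203.0 282 324 190 212
side mat 0.76 433 269.9 178.5 255 284 169 187
side mat 0.6 1242 339.8 239.2 322 355 216 263
side pot_handle 0.67 1332 213.7 234.3 197 231 211 256
side stand 0.91 412 214.8 255.9 195 234 242 267
side stand 0.41 543 155.8 291.4 147 168 262 309
```

View pics/c.png

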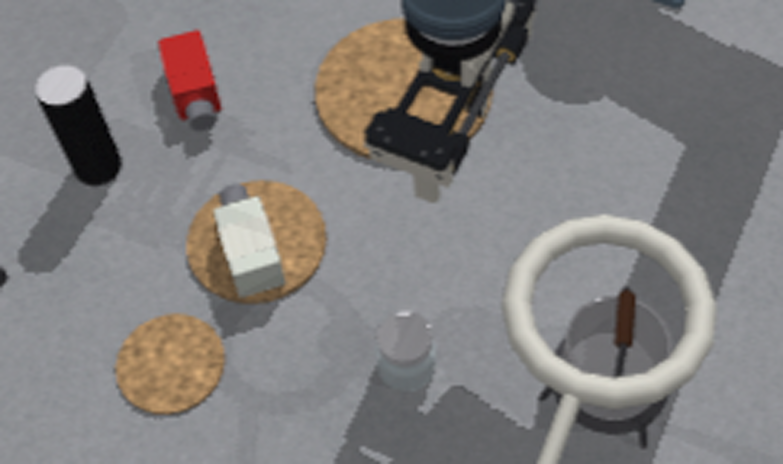

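Crop: the white bottle's body is at (248,245) on the middle mat and its grey cap at (233,193) points towards the robot. The red bottle at (190,75) is rejected. I'll yaw and move over for wrist views.

Call:
{"api": "jog_arm", "payload": {
  "plan": "0 0 -0.5 -1 0.5 -0.9 -1;0 0 -0.5 -1 0.5 -0.9 -1;0 0 -0.5 -1 0.5 -0.9 -1;0 0 -0.5 -1 0.5 -0.9 -1;0 0 -0.5 -1 0.5 -0.9 -1;0 0 -0.5 -1 0.5 -0.9 -1;0 0 -0.5 -1 0.5 -0.9 -1;0 0 -0.5 -1 0.5 -0.9 -1;0 0 -0.5 -1 0.5 -0.9 -1;0 0 -0.5 -1 0.5 -0.9 -1;0 0 -0.5 -1 0.5 -0.9 -1;0 0 -0.5 -1 0.5 -0.9 -1;0 0 -0.5 -1 0.5 -0.9 -1"
}}

```text
clock: 2.95
ee_pos: [0.6, -0.1, 0.2955]
eef_rot: [[-1.0, 0.002, -0.0], [0.002, 1.0, 0.0], [0.0, 0.0, -1.0]]
wrist_force: [-0.5, 1.2, -0.4]
gripper_width: 0.093
grasp_force: 0.0
```

```bash
python3 - <<'E'
from h import *
import pickle
o=robot.get_obs(); print(o['clock'],o['joint_pos'],o['ee_pos'],o['eef_rot'])
w=snap('wrist','w1.png'); pickle.dump(w,open('w1.pkl','wb'))
for t in ['bottle','mat','pot','pot_handle','jar','lamp']:
    for r in robot.landmark_of(t,'wrist')[:3]: print(t,np.array(r['point']),round(r['p'],2),proj(w,r['point'])[0].round())
E
```

```text
2.95 [ -19.9549   18.6851   70.2774   -0.001    91.0454 -109.8311] [ 0.6    -0.1     0.2955] [[-1.      0.0022 -0.0001]
 [ 0.0022  1.      0.    ]
 [ 0.0001  0.     -1.    ]]
bottle [ 0.4594 -0.3688  0.0293] 0.96 [23. 39.]
bottle [ 0.6165 -0.2096  0.0325] 0.7 [178. 180.]
bottle [ 0.6062 -0.2078 -0.001 ] 0.58 [185. 167.]
mat [ 0.7697 -0.2181  0.0037] 0.81 [184. 285.]
mat [ 0.6066 -0.2049  0.0006] 0.62 [187. 168.]
pot [0.6173 0.1905 0.05  ] 0.9 [522. 183.]
jar [ 0.6681  0.0032 -0.0015] 0.69 [348. 213.]
```

Call:
{"api": "jog_arm", "payload": {
  "plan": "0 0 0 0 -1 0 -1;0 0 0 0 -1 0 -1;0 0 0 0 -1 0 -1;0 0 0 0 -1 0 -1"
}}

```text
clock: 3.7
ee_pos: [0.5997, -0.2011, 0.295]
eef_rot: [[-1.0, 0.003, -0.001], [0.003, 1.0, 0.001], [0.001, 0.001, -1.0]]
wrist_force: [1.0, 1.0, 0.3]
gripper_width: 0.093
grasp_force: 0.0
```

```bash
python3 - <<'E'
from h import *
import pickle
o=robot.get_obs(); print(o['clock'],o['joint_pos'],o['ee_pos'],o['eef_rot'])
w=snap('wrist','w2.png'); pickle.dump(w,open('w2.pkl','wb'))
for t in ['bottle','mat','spraycan','jar']:
    for r in robot.landmark_of(t,'wrist')[:3]: print(t,np.array(r['point']),round(r['p'],2),proj(w,r['point'])[0].round())
a=cv2.imread('pics/w1.png');b=cv2.imread('pics/w2.png')
cv2.imwrite('pics/w12.png',cv2.resize(np.vstack([a,b]),(800*420//600,600)) if 0 else np.hstack([a[:,160:],b[:,80:480]]))
E
```

```text
3.7 [ -28.6408   21.4309   66.4204    0.0226   92.2073 -118.4794] [ 0.5997 -0.2011  0.295 ] [[-1.      0.0028 -0.0007]
 [ 0.0028  1.      0.0008]
 [ 0.0007  0.0008 -1.    ]]
bottle [ 0.4581 -0.3712  0.0243] 0.8 [115.  39.]
bottle [ 0.6196 -0.2071  0.0306] 0.69 [264. 183.]
mat [ 0.7651 -0.2141  0.0057] 0.83 [260. 283.]
mat [ 0.6076 -0.2047  0.0001] 0.77 [266. 169.]
spraycan [ 0.5937 -0.4133 -0.0009] 0.6 [101. 158.]
jar [ 0.6685  0.0005 -0.0012] 0.57 [422. 214.]
```

View pics/w12.png

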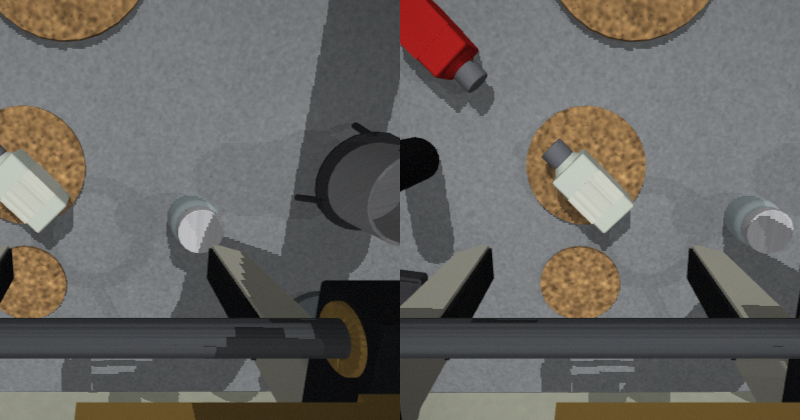

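The left picture (w1) and right picture (w2) show the white bottle lying diagonally. In w2 its cap is at full-frame (237,152) and its right-hand base corner at (312,204). The mat is centred at about (266,168). I'll triangulate these points next.

```bash
python3 - <<'E'
from h import *
import pickle
w=[pickle.load(open(f'w{i}.pkl','rb')) for i in(1,2)]
ext=[];mc=[]
for c,x0,x1 in((w[0],100,240),(w[1],200,330)):
    im=c['image'][95:240,x0:x1]; hsv=cv2.cvtColor(im,cv2.COLOR_RGB2HSV)
    b=((hsv[...,2]>165)&(hsv[...,1]<60)).astype(np.uint8); 
    n,l,s,_=cv2.connectedComponentsWithStats(b); k=1+s[1:,4].argmax(); m=l==k
    ys,xs=np.nonzero(m); pts=np.c_[xs+x0,ys+95].astype(float)
    P=np.array([onplane(c,p,0.058)[:2] for p in pts])
    r=cv2.minAreaRect((P*1000).astype(np.float32)); print('top',m.sum(),r)
    ext.append([pts[pts@np.array(d)>=(pts@np.array(d)).max()-.5].mean(0) for d in((1,0),(0,1),(-1,0),(0,-1))]); print(ext[-1])
    cork=((hsv[...,1]>70)&(hsv[...,0]<25)&(hsv[...,2]>60)).astype(np.uint8)
    n,l,s,_=cv2.connectedComponentsWithStats(cork); k=1+s[1:,4].argmax()
    ys,xs=np.nonzero(l==k); Q=np.array([onplane(c,p,0.008)[:2] for p in np.c_[xs+x0,ys+95].astype(float)])
    print('mat',cv2.minEnclosingCircle((Q*1000).astype(np.float32)))
for j in range(4): print('tri',tri([(w[0],ext[0][j]),(w[1],ext[1][j])]))
cap=[]
# network bottle origin triangulated
for c,u in((w[1],(237,152)),): print('cap',onplane(c,u,0.045))
E
```

```text
top 3191 ((624.8394775390625, -199.39573669433594), (89.65154266357422, 50.43170928955078), 43.385929107666016)
[array([224., 205.]), array([197., 231.]), array([144. , 182.5]), array([171., 154.])]
mat ((604.3294677734375, -205.3824005126953), 75.0093002319336)
top 3254 ((624.442138671875, -200.00918579101562), (91.30391693115234, 50.19007110595703), 44.20303726196289)
[array([312., 205.]), array([283.5, 231. ]), array([233. , 182.5]), array([259.3333, 154.    ])]
mat ((604.4505004882812, -205.89797973632812), 74.73605346679688)
tri [ 0.6401 -0.1521  0.0576]
tri [ 0.6712 -0.1846  0.0585]
tri [ 0.6138 -0.2421  0.056 ]
tri [ 0.5832 -0.2122  0.0441]
cap [ 0.5806 -0.2376  0.045 ]
```

```bash
cat >> h.py <<'E'
from scipy.spatial.transform import Rotation as Ro
def tool(theta,tilt):
    """tool x heading theta (deg) when down; tilt: z leans from down away from +x heading (toward -x heading) for tilt>0"""
    c,s=np.cos(np.radians(theta)),np.sin(np.radians(theta))
    R0=np.array([[c,s,0],[s,-c,0],[0,0,-1.]])
    return R0@Ro.from_euler('y',-tilt,degrees=True).as_matrix()
def rel(P0,R0,P1,R1):
    w=Ro.from_matrix(R0.T@R1).as_rotvec()/np.pi; s=R0.T@(np.array(P1)-P0)/0.1
    return np.r_[w,s].round(4), 'rows',np.ceil(np.linalg.norm(w)*180/8.59)
def app(P0,R0,row):  # commanded pose after row
    return np.array(P0)+R0@np.array(row[3:6])*0.1, R0@Ro.from_rotvec(np.array(row[:3])*np.pi).as_matrix()
E
python3 - <<'E'
from h import *
P0=np.array([.6,-.2,.296]);R0=tool(180,0);print(R0)
R1=tool(224.4,40);print(R1)
G=np.array([.6255,-.1985,.034]);T=G+.011*R1[:,2]
pre=T-.11*R1[:,2]; print(T,pre); print(rel(P0,R0,pre+[0,0,.1],R1),pre+[0,0,.1])
E
```

```text
[[-1.  0.  0.]
 [ 0.  1.  0.]
 [ 0.  0. -1.]]
[[-0.5473 -0.6997  0.4593]
 [-0.536   0.7145  0.4497]
 [-0.6428  0.     -0.766 ]]
[ 0.6306 -0.1936  0.0256] [ 0.58   -0.243   0.1098]
(array([-0.086 , -0.2108, -0.2364,  0.1997, -0.4302,  0.8616]), 'rows', np.float64(7.0)) [ 0.58   -0.243   0.2098]
```

Call:
{"api": "jog_arm", "payload": {
  "plan": "-0.086 -0.211 -0.236 0.2 -0.43 0.86 -1;-0.086 -0.211 -0.236 0.2 -0.43 0.86 -1;-0.086 -0.211 -0.236 0.2 -0.43 0.86 -1;-0.086 -0.211 -0.236 0.2 -0.43 0.86 -1;-0.086 -0.211 -0.236 0.2 -0.43 0.86 -1;-0.086 -0.211 -0.236 0.2 -0.43 0.86 -1;-0.086 -0.211 -0.236 0.2 -0.43 0.86 -1;-0.086 -0.211 -0.236 0.2 -0.43 0.86 -1;-0.086 -0.211 -0.236 0.2 -0.43 0.86 -1;-0.086 -0.211 -0.236 0.2 -0.43 0.86 -1;-0.086 -0.211 -0.236 0.2 -0.43 0.86 -1",
  "squeeze": 25
}}

```text
clock: 5.05
ee_pos: [0.6709, -0.2021, 0.2934]
eef_rot: [[-0.643, -0.648, 0.409], [-0.497, 0.759, 0.42], [-0.583, 0.067, -0.81]]
wrist_force: [0.3, -0.5, 0.1]
gripper_width: 0.0929
grasp_force: 0.0
```

```bash
python3 - <<'E'
from h import *
o=robot.get_obs(); print(o['clock'],o['joint_pos'],o['ee_pos'],o['eef_rot'])
P,R=app([.6,-.2,.296],tool(180,0),[-.086,-.211,-.236,.2,-.43,.86]);print(P,R)
T=np.array([.6306,-.1936,.0256]);R1=tool(224.4,40)
pre=T-.08*R1[:,2]
print(rel(P,R,pre,R1)); print(rel(P,R,T,R1))
w=snap('wrist','w3.png')
E
```

```text
5.05 [ -45.1955   22.5813   74.7435   36.0931   84.6414 -178.5463] [ 0.6709 -0.2021  0.2934] [[-0.6429 -0.6475  0.4091]
 [-0.497   0.7591  0.4204]
 [-0.5828  0.0669 -0.8099]]
[ 0.58  -0.243  0.21 ] [[-0.5477 -0.6989  0.46  ]
 [-0.5351  0.7153  0.4496]
 [-0.6432  0.0001 -0.7657]]
(array([-0.0002,  0.0002, -0.0003,  0.6442, -0.001 ,  1.0668]), 'rows', np.float64(1.0))
(array([-0.0002,  0.0002, -0.0003,  0.6446, -0.0005,  1.8668]), 'rows', np.float64(1.0))
```

View pics/w3.png

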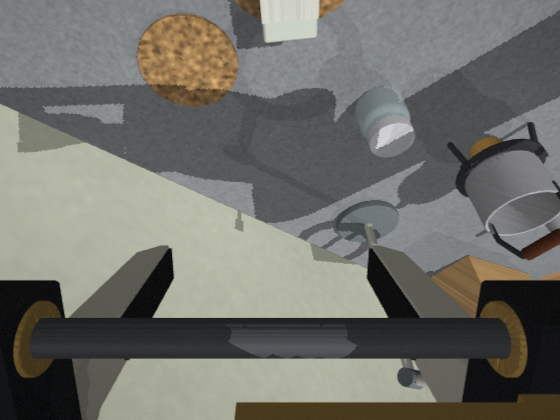

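The wrist hit its joint-6 limit at about -178.5°, short of the pose. The view shows the bottle's base end at the top (290,20) and the pot at the right (520,190). I'll use the half-turned grasp instead and unwind first.

```bash
python3 - <<'E'
from h import *
o=robot.get_obs(); P=np.array(o['ee_pos']);R=np.array(o['eef_rot'])
print(rel(P,R,[.6,-.2,.28],tool(134.4,0)))
E
```

```text
(array([ 0.1646,  0.1447,  0.455 ,  0.5446,  0.4743, -0.1655]), 'rows', np.float64(11.0))
```

Call:
{"api": "jog_arm", "payload": {
  "plan": "0.165 0.145 0.455 0.54 0.47 -0.17 -1;0.165 0.145 0.455 0.54 0.47 -0.17 -1;0.165 0.145 0.455 0.54 0.47 -0.17 -1;0.165 0.145 0.455 0.54 0.47 -0.17 -1;0.165 0.145 0.455 0.54 0.47 -0.17 -1;0.165 0.145 0.455 0.54 0.47 -0.17 -1;0.165 0.145 0.455 0.54 0.47 -0.17 -1;0.165 0.145 0.455 0.54 0.47 -0.17 -1;0.165 0.145 0.455 0.54 0.47 -0.17 -1;0.165 0.145 0.455 0.54 0.47 -0.17 -1;0.165 0.145 0.455 0.54 0.47 -0.17 -1;0.165 0.145 0.455 0.54 0.47 -0.17 -1;0.165 0.145 0.455 0.54 0.47 -0.17 -1"
}}

```text
clock: 6.4
ee_pos: [0.5981, -0.2009, 0.2777]
eef_rot: [[-0.7, 0.714, -0.006], [0.714, 0.7, 0.0], [0.004, -0.004, -1.0]]
wrist_force: [-0.1, -0.9, -0.4]
gripper_width: 0.0929
grasp_force: 0.0
```

```bash
python3 - <<'E'
from h import *
o=robot.get_obs(); P=np.array(o['ee_pos']);R=np.array(o['eef_rot']);print(o['clock'],o['joint_pos'],P,R)
R1=tool(44.4,-40);G=np.array([.6255,-.1985,.034]);T=G+.011*R1[:,2]; print(R1,T)
print(rel(P,R,T-.1*R1[:,2]+[0,0,.1],R1)); print(rel(P,R,T-.08*R1[:,2],R1))
E
```

```text
6.4 [-28.5972  21.6838  68.3709  -0.1429  90.2514 -73.0036] [ 0.5981 -0.2009  0.2777] [[-0.6997  0.7144 -0.0059]
 [ 0.7144  0.6997  0.0004]
 [ 0.0044 -0.0039 -1.    ]]
[[ 0.5473  0.6997  0.4593]
 [ 0.536  -0.7145  0.4497]
 [ 0.6428  0.     -0.766 ]] [ 0.6306 -0.1936  0.0256]
(array([-0.1759,  0.1738,  0.477 , -0.178 , -0.3561,  0.7561]), 'rows', np.float64(12.0))
(array([-0.1759,  0.1738,  0.477 , -0.1831, -0.223 ,  1.9088]), 'rows', np.float64(12.0))
```

Call:
{"api": "jog_arm", "payload": {
  "plan": "-0.176 0.174 0.477 -0.18 -0.36 0.76 -1;-0.176 0.174 0.477 -0.18 -0.36 0.76 -1;-0.176 0.174 0.477 -0.18 -0.36 0.76 -1;-0.176 0.174 0.477 -0.18 -0.36 0.76 -1;-0.176 0.174 0.477 -0.18 -0.36 0.76 -1;-0.176 0.174 0.477 -0.18 -0.36 0.76 -1;-0.176 0.174 0.477 -0.18 -0.36 0.76 -1;-0.176 0.174 0.477 -0.18 -0.36 0.76 -1;-0.176 0.174 0.477 -0.18 -0.36 0.76 -1;-0.176 0.174 0.477 -0.18 -0.36 0.76 -1;-0.176 0.174 0.477 -0.18 -0.36 0.76 -1;-0.176 0.174 0.477 -0.18 -0.36 0.76 -1;-0.176 0.174 0.477 -0.18 -0.36 0.76 -1;-0.176 0.174 0.477 -0.18 -0.36 0.76 -1;-0.176 0.174 0.477 -0.18 -0.36 0.76 -1;-0.176 0.174 0.477 -0.18 -0.36 0.76 -1"
}}

```text
clock: 8.0
ee_pos: [0.5847, -0.2392, 0.2023]
eef_rot: [[0.547, 0.699, 0.46], [0.536, -0.715, 0.448], [0.642, 0.001, -0.766]]
wrist_force: [0.3, 0.1, -0.1]
gripper_width: 0.0929
grasp_force: 0.0
```

```bash
python3 - <<'E'
from h import *
o=robot.get_obs(); P=np.array(o['ee_pos']);R=np.array(o['eef_rot']);print(o['clock'],o['joint_pos'],P,R)
R1=tool(44.4,-40);G=np.array([.6255,-.1985,.034]);T=G+.011*R1[:,2]
print(rel(P,R,T-.09*R1[:,2],R1)); print(rel(P,R,T,R1))
w=snap('wrist','w4.png')
for r in robot.landmark_of('bottle','wrist'): print(r['point'],r['p'],proj(w,r['point']))
E
```

```text
8.0 [-55.996   22.1103  91.1157  40.15    78.6395 -22.8356] [ 0.5847 -0.2392  0.2023] [[ 0.5475  0.699   0.46  ]
 [ 0.5362 -0.7151  0.4485]
 [ 0.6424  0.0011 -0.7663]]
(array([ 0.0005,  0.0001,  0.    , -0.6407, -0.0066,  0.87  ]), 'rows', np.float64(1.0))
(array([ 0.0005,  0.0001,  0.    , -0.6403, -0.0079,  1.77  ]), 'rows', np.float64(1.0))
[0.6141, -0.211, 0.0301] 0.83 [[270.3347 266.7816]]
```

Call:
{"api": "jog_arm", "payload": {
  "plan": "0 0 0 -0.32 0 0.43 -1;0 0 0 -0.64 -0.01 0.87 -1;0 0 0 -0.64 -0.01 0.87 -1;0 0 0 -0.64 -0.01 0.87 -1"
}}

```text
clock: 8.5
ee_pos: [0.5882, -0.2327, 0.0934]
eef_rot: [[0.55, 0.698, 0.459], [0.532, -0.716, 0.452], [0.644, -0.004, -0.765]]
wrist_force: [0.5, -0.2, -0.1]
gripper_width: 0.0934
grasp_force: 0.0
```

Call:
{"api": "jog_arm", "payload": {
  "plan": "0 0 0 0 0 0.3 -1;0 0 0 0 0 0.6 -1;0 0 0 0 0 0.8 -1;0 0 0 0 0 0.9 -1;0 0 0 0 0 0.9 -1;0 0 0 0 0 0.9 -1"
}}

```text
clock: 9.1
ee_pos: [0.6307, -0.1945, 0.0271]
eef_rot: [[0.548, 0.698, 0.462], [0.535, -0.716, 0.447], [0.643, 0.003, -0.766]]
wrist_force: [1.6, 0.8, 0.1]
gripper_width: 0.093
grasp_force: 0.0
```

Call:
{"api": "jog_arm", "payload": {
  "plan": "0 0 0 0 0 0 1;0 0 0 0 0 0 1;0 0 0 0 0 0 1;0 0 0 0 0 0 1;0 0 0 0 0 0 1;0 0 0 0 0 0 1;0 0 0 0 0 0 1;0 0 0 0 0 0 1",
  "squeeze": 25
}}

```text
clock: 9.9
ee_pos: [0.6299, -0.1935, 0.0253]
eef_rot: [[0.549, 0.698, 0.46], [0.534, -0.717, 0.449], [0.643, -0.0, -0.766]]
wrist_force: [0.1, -0.0, 1.3]
gripper_width: 0.0499
grasp_force: 25.0
```

```bash
python3 - <<'E'
from h import *
o=robot.get_obs(); P=np.array(o['ee_pos']);R=np.array(o['eef_rot'])
L=[0,0,0,.643,0,-.766]
P,R=app([.6306,-.1936,.0256],tool(44.4,-40),L);print(P)
A=tool(134,0);PA=np.array([.56,-.12,.2]);r=rel(P,R,PA,A);print(r)
P,R=app(P,R,np.array(r[0]).round(3))
B=tool(170,50);G=np.array([.5,.02,.12]);PB=G+.011*B[:,2];print(PB,B,rel(P,R,PB,B))
E
```

```text
[ 0.6306 -0.1936  0.1256]
(array([ 0.1731, -0.1743, -0.4756,  0.4861, -1.0198, -0.5632]), 'rows', np.float64(12.0))
[0.5083 0.0185 0.1129] [[-0.633   0.1736  0.7544]
 [ 0.1116  0.9848 -0.133 ]
 [-0.766   0.     -0.6428]] (array([-0.0868, -0.2683, -0.1868,  1.3548,  0.5909,  0.8712]), 'rows', np.float64(8.0))
```

Call:
{"api": "jog_arm", "payload": {
  "plan": "0 0 0 0.2 0 -0.24 1;0 0 0 0.4 0 -0.48 1;0 0 0 0.643 0 -0.766 1;0 0 0 0.643 0 -0.766 1;0 0 0 0.643 0 -0.766 1"
}}

```text
clock: 10.4
ee_pos: [0.6299, -0.1935, 0.1256]
eef_rot: [[0.548, 0.698, 0.461], [0.536, -0.716, 0.448], [0.642, 0.001, -0.767]]
wrist_force: [-0.4, -0.7, -2.8]
gripper_width: 0.0497
grasp_force: 25.0
```

Call:
{"api": "jog_arm", "payload": {
  "plan": "0.173 -0.174 -0.476 0.486 -1 -0.563 1;0.173 -0.174 -0.476 0.486 -1 -0.563 1;0.173 -0.174 -0.476 0.486 -1 -0.563 1;0.173 -0.174 -0.476 0.486 -1 -0.563 1;0.173 -0.174 -0.476 0.486 -1 -0.563 1;0.173 -0.174 -0.476 0.486 -1 -0.563 1;0.173 -0.174 -0.476 0.486 -1 -0.563 1;0.173 -0.174 -0.476 0.486 -1 -0.563 1;0.173 -0.174 -0.476 0.486 -1 -0.563 1;0.173 -0.174 -0.476 0.486 -1 -0.563 1;0.173 -0.174 -0.476 0.486 -1 -0.563 1;0.173 -0.174 -0.476 0.486 -1 -0.563 1;0.173 -0.174 -0.476 0.486 -1 -0.563 1;0.173 -0.174 -0.476 0.486 -1 -0.563 1;0.173 -0.174 -0.476 0.486 -1 -0.563 1"
}}

```text
clock: 11.9
ee_pos: [0.5606, -0.1216, 0.1991]
eef_rot: [[-0.691, 0.722, -0.0], [0.722, 0.691, 0.002], [0.002, 0.001, -1.0]]
wrist_force: [-0.1, -0.1, -1.6]
gripper_width: 0.05
grasp_force: 25.0
```

```bash
python3 - <<'E'
from h import *
o=robot.get_obs(); P=np.array(o['ee_pos']);R=np.array(o['eef_rot']);print(o['clock'],o['joint_pos'],P,R)
B=tool(170,50);G=np.array([.5,.02,.12]);PB=G+.011*B[:,2];print(rel(P,R,(PB+P)/2,B),rel(P,R,PB,B))
E
```

```text
11.9 [-23.451   17.5204  85.1589   0.1071  77.3957 -67.2142] [ 0.5606 -0.1216  0.1991] [[-0.6914  0.7225 -0.0005]
 [ 0.7225  0.6914  0.0022]
 [ 0.0019  0.0012 -1.    ]]
(array([-0.0873, -0.2687, -0.1886,  0.6863,  0.2952,  0.4327]), 'rows', np.float64(8.0)) (array([-0.0873, -0.2687, -0.1886,  1.3726,  0.5905,  0.8654]), 'rows', np.float64(8.0))
```

Rotate upright at height, halfway across.

Call:
{"api": "jog_arm", "payload": {
  "plan": "-0.087 -0.268 -0.188 0.7 0.3 0.2 1;-0.087 -0.268 -0.188 0.7 0.3 0.2 1;-0.087 -0.268 -0.188 0.7 0.3 0.2 1;-0.087 -0.268 -0.188 0.7 0.3 0.2 1;-0.087 -0.268 -0.188 0.7 0.3 0.2 1;-0.087 -0.268 -0.188 0.7 0.3 0.2 1;-0.087 -0.268 -0.188 0.7 0.3 0.2 1;-0.087 -0.268 -0.188 0.7 0.3 0.2 1;-0.087 -0.268 -0.188 0.7 0.3 0.2 1;-0.087 -0.268 -0.188 0.7 0.3 0.2 1;-0.087 -0.268 -0.188 0.7 0.3 0.2 1"
}}

```text
clock: 13.0
ee_pos: [0.5364, -0.0409, 0.1859]
eef_rot: [[-0.658, 0.175, 0.732], [0.141, 0.984, -0.108], [-0.739, 0.032, -0.673]]
wrist_force: [1.2, 0.2, -1.7]
gripper_width: 0.0497
grasp_force: 25.0
```

```bash
python3 - <<'E'
from h import *
o=robot.get_obs(); P=np.array(o['ee_pos']);R=np.array(o['eef_rot']);print(o['clock'],o['joint_pos'],P,R)
B=tool(170,50)
for z in(.09,.055): G=np.array([.5,.02,z]);PB=G+.011*B[:,2];print(rel(P,R,PB,B))
cs=[snap(n) for n in('scene','side')]
g=P-.011*R[:,2]
out=[]
for c in cs:
    u,v=proj(c,g)[0].astype(int); print(u,v); out.append(cv2.resize(c['image'][max(0,v-60):v+60,u-60:u+60][:,:,::-1],(395,395),interpolation=cv2.INTER_CUBIC))
cv2.imwrite('pics/d.png',np.hstack(out))
E
```

```text
13.0 [ -25.4107   -6.8947  135.1097   67.3174   13.5979 -165.8684] [ 0.5364 -0.0409  0.1859] [[-0.6583  0.1745  0.7322]
 [ 0.1411  0.9841 -0.1077]
 [-0.7394  0.0325 -0.6725]]
(array([ 0.0066, -0.0127, -0.008 ,  1.0308,  0.5026,  0.4228]), 'rows', np.float64(1.0))
(array([ 0.0066, -0.0127, -0.008 ,  1.2895,  0.4912,  0.6582]), 'rows', np.float64(1.0))
275 177
292 183
```

View pics/d.png

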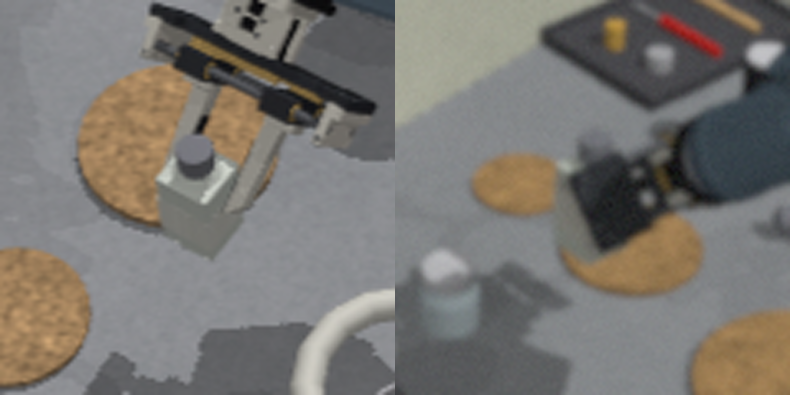

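The bottle hangs upright in the gripper in both views: cap at (195,155) on the left, cap up at (597,140) on the right. However q5 is at its limit (13.6). I'll fit the kinematics from the logged poses to find a reachable placing spot.

```bash
cat > kin.py <<'E'
from h import *
from scipy.optimize import least_squares
o=robot.get_obs()
R=lambda *r:np.array(r)
D=[([-11.62,14.817,87.949,0,77.235,-11.62],[.55,0,.206],[0,0,-1]),
([-19.9549,18.6851,70.2774,0,91.0454,-109.83],[.6,-.1,.2955],[0,0,-1]),
([-28.6408,21.4309,66.4204,0,92.2073,-118.48],[.5997,-.2011,.295],[-.0007,.0008,-1]),
([-45.1955,22.5813,74.7435,36.0931,84.6414,-178.55],[.6709,-.2021,.2934],[.4091,.4204,-.8099]),
([-28.5972,21.6838,68.3709,-.1429,90.2514,-73],[.5981,-.2009,.2777],[-.0059,.0004,-1]),
([-55.996,22.1103,91.1157,40.15,78.6395,-22.84],[.5847,-.2392,.2023],[.46,.4485,-.7663]),
([-23.451,17.5204,85.1589,.1071,77.3957,-67.2],[.5606,-.1216,.1991],[-.0005,.0022,-1]),
(o['joint_pos'],o['ee_pos'],np.array(o['eef_rot'])[:,2])]
s,c=lambda a:np.sin(np.radians(a)),lambda a:np.cos(np.radians(a))
def wrist(p,q):
    a,L1,L2,e,h,lat=p[:6]; t=q[1]+q[2]
    r=a+L1*s(q[1])+L2*s(t)+e*c(t); z=h+L1*c(q[1])+L2*c(t)-e*s(t)
    return np.array([r*c(q[0])-lat*s(q[0]),r*s(q[0])+lat*c(q[0]),z])
def res(p): return np.concatenate([wrist(p,q)-(np.array(P)-p[6]*np.array(z)) for q,P,z in D]+[[.02*p[0],.02*(p[1]-.4),.02*p[3]]])
def fit():
    return least_squares(res,[0,.4,.35,0,.3,.11,.25]).x
def ik(p,P,zt):  # returns q1,q2,q3,angle between forearm(+offset ignored) & tool
    W=np.array(P)-p[6]*np.array(zt)
    f=lambda x:wrist(p,np.r_[x,0,0,0])-W
    best=least_squares(f,[np.degrees(np.arctan2(W[1],W[0]))-12,20,85],x_scale=[30,30,30])
    q=best.x; t=q[1]+q[2]; fa=np.array([s(t)*c(q[0]),s(t)*s(q[0]),c(t)])
    return q,np.linalg.norm(best.fun),np.degrees(np.arccos(fa@np.array(zt)))
E
python3 - <<'E'
from kin import *
p=fit(); print(p, np.abs(res(p)).max())
for q,P,z in D: print(ik(p,P,z)[2],q[4],end=' ; ')
print()
for t in(50,40,35):
  for G in([.5,.02],[.6,-.05],[.5,.33],[.55,.33],[.7,-.1],[.7,-.33],[.45,.3]):
    az=np.degrees(np.arctan2(G[1],G[0]))-10; B=tool(180+az,t); P=np.r_[G,.047]+.011*B[:,2]; r=ik(p,P,B[:,2]); print(t,G,r[0].round(1),round(r[1],4),round(r[2],1))
E
```

```text
[0.0003 0.5338 0.4258 0.0603 0.2221 0.1108 0.3797] 0.0026754911283536444
77.28312644358066 77.235 ; 91.03110290648446 91.0454 ; 92.19879334667043 92.2073 ; 84.64135495058854 84.6414 ; 90.24702942150961 90.2514 ; 78.62999065611618 78.6395 ; 77.38446724510897 77.3957 ; 13.597061380861556 13.600948470420686 ; 
50 [0.5, 0.02] [-14.4  22.9 150.3] 0.0 43.2
50 [0.6, -0.05] [-15.9  25.  135.9] 0.0 30.9
50 [0.5, 0.33] [ 22.2  24.9 136.3] 0.0 31.2
50 [0.55, 0.33] [ 21.1  26.6 130.5] 0.0 27.1
50 [0.7, -0.1] [-16.5  29.7 121.5] 0.0 21.2
50 [0.7, -0.33] [-32.4  33.3 112.1] 0.0 15.4
50 [0.45, 0.3] [ 19.8  23.2 144.4] 0.0 37.6
40 [0.5, 0.02] [-13.2  13.3 142. ] 0.0 15.6
40 [0.6, -0.05] [-15.8  20.  128.5] 0.0 8.5
40 [0.5, 0.33] [ 22.3  19.8 128.9] 0.0 8.7
40 [0.55, 0.33] [ 21.   22.5 123.2] 0.0 5.7
40 [0.7, -0.1] [-16.6  26.9 114.2] 0.0 1.4
40 [0.7, -0.33] [-32.7  31.4 104.6] 0.0 4.3
40 [0.45, 0.3] [ 20.4  16.  136.6] 0.0 12.8
35 [0.5, 0.02] [-12.7  11.4 137.7] 0.0 4.9
35 [0.6, -0.05] [-15.7  19.  124.4] 0.0 1.7
35 [0.5, 0.33] [ 22.4  18.8 124.8] 0.0 1.5
35 [0.55, 0.33] [ 21.   21.8 119.1] 0.0 4.1
35 [0.7, -0.1] [-16.7  26.5 110. ] 0.0 8.5
35 [0.7, -0.33] [-32.8  31.4 100.4] 0.0 13.3
35 [0.45, 0.3] [ 20.6  14.5 132.5] 0.0 2.6
```

```bash
cat >> kin.py <<'E'
def fullik(p,P,Rt):
    q,e,_=ik(p,P,Rt[:,2])
    F=Ro.from_euler('ZY',[q[0],q[1]+q[2]],degrees=True).as_matrix()
    M=F.T@Rt
    q4,q5,q6=Ro.from_matrix(M).as_euler('ZYZ',degrees=True)
    return np.r_[q,q4,q5,q6],e
E
python3 - <<'E'
from kin import *
p=fit()
for P,Rt,q in(([.55,0,.206],tool(90,0),D[0][0]),(D[5][1],tool(44.4,-40),D[5][0]),(o['ee_pos'],np.array(o['eef_rot']),D[7][0])): print(fullik(p,P,Rt)[0].round(1),np.round(q,1))
for G in([.46,-.02],[.5,.0]):
 for dphi in(-90,-60,-110):
  for tl,z in((0,.2),(25,.15),(50,.12),(50,.047)):
    q1=np.degrees(np.arctan2(G[1],G[0]))-13-(12 if tl==50 else 0); B=tool(q1+dphi+180,tl); P=np.r_[G,z]+.011*B[:,2]; print(G,dphi,tl,z,np.r_[fullik(p,P,B)[0]].round(1),(q1+dphi+180).__round__())
E
```

```text
[-11.6  14.8  87.9   0.   77.3  78.4] [-11.6  14.8  87.9   0.   77.2 -11.6]
[-56.   22.2  91.   40.1  78.7  67.2] [-56.   22.1  91.1  40.2  78.6 -22.8]
[-25.4  -6.9 135.2  67.1  13.6 -75.5] [ -25.4   -6.9  135.2   67.1   13.6 -165.5]
[0.46, -0.02] -90 0 0.2 [-16.4   6.2 101.1  -0.   72.7  89.1] 75
[0.46, -0.02] -90 25 0.15 [  2.2  16.9 100.4 -25.   72.5 117.4] 75
[0.46, -0.02] -90 50 0.12 [ 11.3  35.9  89.8 -36.7  90.8 140.7] 63
[0.46, -0.02] -90 50 0.047 [ 11.3  41.8  91.6 -36.9  84.7 145.3] 63
[0.46, -0.02] -60 0 0.2 [-16.4   6.2 101.1   0.   72.7  59.1] 105
[0.46, -0.02] -60 25 0.15 [  2.7   9.4 110.5 -29.1  58.2  93.4] 105
[0.46, -0.02] -60 50 0.12 [ 18.   27.1 107.1 -50.7  72.4 133.6] 93
[0.46, -0.02] -60 50 0.047 [ 18.   34.5 109.1 -53.5  66.7 141.4] 93
[0.46, -0.02] -110 0 0.2 [-16.4   6.2 101.1   0.   72.7 109.1] 55
[0.46, -0.02] -110 25 0.15 [ -0.4  20.9  94.4 -20.5  80.3 131.4] 55
[0.46, -0.02] -110 50 0.12 [  5.1  40.5  80.5 -28.3 101.  148. ] 43
[0.46, -0.02] -110 50 0.047 [  5.1  45.8  82.3 -27.8  94.7 151.3] 43
[0.5, 0.0] -90 0 0.2 [-12.8  10.4  96.1   0.   73.5  90.2] 77
[0.5, 0.0] -90 25 0.15 [  4.3  20.5  95.1 -24.8  73.9 116.3] 77
[0.5, 0.0] -90 50 0.12 [ 12.9  38.9  83.8 -37.2  92.8 138.4] 65
[0.5, 0.0] -90 50 0.047 [ 12.9  44.4  85.6 -37.2  87.  142.8] 65
[0.5, 0.0] -60 0 0.2 [-12.8  10.4  96.1   0.   73.5  60.2] 107
[0.5, 0.0] -60 25 0.15 [  4.8  13.1 105.7 -28.8  59.   92.3] 107
[0.5, 0.0] -60 50 0.12 [ 19.   29.6 102.2 -51.   73.1 131. ] 95
[0.5, 0.0] -60 50 0.047 [ 19.   36.5 104.1 -53.4  67.7 138.3] 95
[0.5, 0.0] -110 0 0.2 [-12.8  10.4  96.1   0.   73.5 110.2] 57
[0.5, 0.0] -110 25 0.15 [  1.9  24.5  88.8 -20.5  82.2 130.5] 57
[0.5, 0.0] -110 50 0.12 [  7.2  43.8  73.8 -28.9 103.8 146. ] 45
[0.5, 0.0] -110 50 0.047 [  7.2  48.8  75.6 -28.3  97.9 149.3] 45
```

```bash
python3 - <<'E'
from kin import *
p=fit()
P=np.array(o['ee_pos']);R_=np.array(o['eef_rot'])
A=tool(120,0);PA=np.array([.5,-.04,.23]);r=rel(P,R_,PA,A);print(r)
B=tool(75,50);G=np.array([.46,-.02,.14]);PB=G+.011*B[:,2];print(PB,rel(PA,A,PB,B))
for f in np.linspace(0,1,5):
    Rm=A@Ro.from_rotvec(Ro.from_matrix(A.T@B).as_rotvec()*f).as_matrix(); print(fullik(p,PA+(PB-PA)*f,Rm)[0].round(1))
E
```

```text
(array([ 0.1243,  0.2426,  0.2561, -0.0935, -0.0408, -0.5634]), 'rows', np.float64(8.0))
[ 0.4578 -0.0281  0.1329] (array([ 0.1089, -0.263 ,  0.2336,  0.3136, -0.306 ,  0.9707]), 'rows', np.float64(8.0))
[-17.3   8.9  92.1  -0.   79.1  42.7]
[ -7.6   8.8  96.9 -13.2  72.5  66.8]
[  2.1  13.1  99.2 -26.7  72.1  92.8]
[  9.8  21.   98.8 -36.7  77.2 116.4]
[ 14.5  30.9  95.9 -42.   85.3 135.6]
```

Call:
{"api": "jog_arm", "payload": {
  "plan": "0.124 0.243 0.256 -0.09 -0.04 -0.56 1;0.124 0.243 0.256 -0.09 -0.04 -0.56 1;0.124 0.243 0.256 -0.09 -0.04 -0.56 1;0.124 0.243 0.256 -0.09 -0.04 -0.56 1;0.124 0.243 0.256 -0.09 -0.04 -0.56 1;0.124 0.243 0.256 -0.09 -0.04 -0.56 1;0.124 0.243 0.256 -0.09 -0.04 -0.56 1;0.124 0.243 0.256 -0.09 -0.04 -0.56 1;0.124 0.243 0.256 -0.09 -0.04 -0.56 1;0.124 0.243 0.256 -0.09 -0.04 -0.56 1;0.124 0.243 0.256 -0.09 -0.04 -0.56 1;0.124 0.243 0.256 -0.09 -0.04 -0.56 1;0.124 0.243 0.256 -0.09 -0.04 -0.56 1;0.124 0.243 0.256 -0.09 -0.04 -0.56 1"
}}

```text
clock: 14.5
ee_pos: [0.5001, -0.0397, 0.2297]
eef_rot: [[-0.503, 0.864, -0.001], [0.864, 0.503, -0.002], [-0.002, -0.002, -1.0]]
wrist_force: [-0.2, 0.4, -1.2]
gripper_width: 0.0497
grasp_force: 25.0
```

```bash
python3 - <<'E'
from kin import *
P=np.array(o['ee_pos']);R_=np.array(o['eef_rot']);print(o['clock'],o['joint_pos'],P,R_)
B=tool(75,50);G=np.array([.46,-.02,.14]);PB=G+.011*B[:,2];print(PB,rel(P,R_,PB,B))
E
```

```text
14.5 [-17.2022   8.9086  92.0381  -0.1252  79.0481 -47.3575] [ 0.5001 -0.0397  0.2297] [[-0.5027  0.8645 -0.0005]
 [ 0.8645  0.5027 -0.0021]
 [-0.0015 -0.0015 -1.    ]]
[ 0.4578 -0.0281  0.1329] (array([ 0.1091, -0.2622,  0.2346,  0.3142, -0.3062,  0.9679]), 'rows', np.float64(8.0))
```

Call:
{"api": "jog_arm", "payload": {
  "plan": "0.109 -0.262 0.235 0.31 -0.31 0.97 1;0.109 -0.262 0.235 0.31 -0.31 0.97 1;0.109 -0.262 0.235 0.31 -0.31 0.97 1;0.109 -0.262 0.235 0.31 -0.31 0.97 1;0.109 -0.262 0.235 0.31 -0.31 0.97 1;0.109 -0.262 0.235 0.31 -0.31 0.97 1;0.109 -0.262 0.235 0.31 -0.31 0.97 1;0.109 -0.262 0.235 0.31 -0.31 0.97 1;0.109 -0.262 0.235 0.31 -0.31 0.97 1;0.109 -0.262 0.235 0.31 -0.31 0.97 1;0.109 -0.262 0.235 0.31 -0.31 0.97 1;0.109 -0.262 0.235 0.31 -0.31 0.97 1"
}}

```text
clock: 15.7
ee_pos: [0.4584, -0.0285, 0.1343]
eef_rot: [[0.169, 0.966, -0.196], [0.624, -0.259, -0.737], [-0.763, 0.002, -0.647]]
wrist_force: [0.0, -1.1, -0.3]
gripper_width: 0.0498
grasp_force: 25.0
```

```bash
python3 - <<'E'
from kin import *
P=np.array(o['ee_pos']);R_=np.array(o['eef_rot']);print(o['clock'],o['joint_pos'],P,R_)
B=tool(75,50)
for z in(.06,.05):G=np.array([.46,-.02,z]);PB=G+.011*B[:,2];print(PB,rel(P,R_,PB,B))
cs=[snap(n) for n in('scene','side')]
g=P-.011*R_[:,2]
for n,c in zip(('scene','side'),cs):
    for r in robot.landmark_of('bottle',n): print(n,np.array(r['point']),r['p'])
    print(proj(c,[g,g-[0,0,.043],g+[0,0,.072]]))
c=cs[0];u,v=proj(c,g)[0].astype(int);a=cv2.resize(c['image'][v-50:v+50,u-50:u+50],(395,395),interpolation=cv2.INTER_CUBIC)
c=cs[1];u,v=proj(c,g)[0].astype(int);b=cv2.resize(c['image'][v-50:v+50,u-50:u+50],(395,395),interpolation=cv2.INTER_CUBIC)
cv2.imwrite('pics/e.png',np.hstack([a,b])[:,:,::-1])
E
```

```text
15.7 [ 14.4285  30.6197  95.8493 -41.8478  85.1969  45.4255] [ 0.4584 -0.0285  0.1343] [[ 0.1687  0.9659 -0.1964]
 [ 0.6243 -0.2589 -0.737 ]
 [-0.7627  0.0017 -0.6467]]
[ 0.4578 -0.0281  0.0529] (array([ 0.0003, -0.0016, -0.0004,  0.6218, -0.0079,  0.5249]), 'rows', np.float64(1.0))
[ 0.4578 -0.0281  0.0429] (array([ 0.0003, -0.0016, -0.0004,  0.6981, -0.008 ,  0.5896]), 'rows', np.float64(1.0))
scene [ 0.4583 -0.0231  0.1533] 0.65
scene [ 0.459  -0.3685  0.0209] 0.59
[[292.2643 172.5476]
 [292.035  181.1337]
 [292.6825 156.8921]]
side [ 0.4619 -0.0213  0.1557] 0.59
[[304.9562 210.5094]
 [304.1567 221.6384]
 [306.362  190.9392]]
```

View pics/e.png

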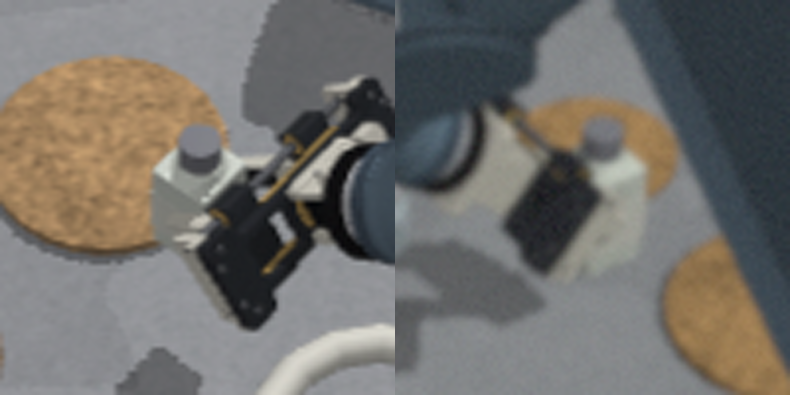

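The bottle is upright in the gripper: cap up at (200,147) on the left and (603,140) on the right. Lowering it now.

Call:
{"api": "jog_arm", "payload": {
  "plan": "0 0 0 0.23 0 0.2 1;0 0 0 0.46 0 0.4 1;0 0 0 0.6 0 0.5 1;0 0 0 0.7 0 0.59 1;0 0 0 0.7 0 0.59 1"
}}

```text
clock: 16.4
ee_pos: [0.4578, -0.0281, 0.0404]
eef_rot: [[0.165, 0.966, -0.2], [0.622, -0.259, -0.739], [-0.765, -0.002, -0.644]]
wrist_force: [-0.3, -0.6, -2.3]
gripper_width: 0.0499
grasp_force: 25.0
```

Call:
{"api": "jog_arm", "payload": {
  "plan": "0 0 0 0.015 0 0.013 1;0 0 0 0.03 0 0.026 1;0 0 0 0.04 0 0.034 1;0 0 0 0.05 0 0.042 1;0 0 0 0.05 0 0.042 1;0 0 0 0.05 0 0.042 1"
}}

```text
clock: 17.0
ee_pos: [0.4593, -0.0279, 0.0385]
eef_rot: [[0.169, 0.966, -0.196], [0.62, -0.259, -0.74], [-0.766, 0.003, -0.643]]
wrist_force: [-0.6, 6.3, 14.9]
gripper_width: 0.0497
grasp_force: 25.0
```

Call:
{"api": "jog_arm", "payload": {
  "plan": "0 0 0 -0.012 0 -0.01 1;0 0 0 -0.012 0 -0.01 1;0 0 0 -0.012 0 -0.01 0.2;0 0 0 -0.012 0 -0.01 -1;0 0 0 -0.012 0 -0.01 -1;0 0 0 -0.012 0 -0.01 -1;0 0 0 -0.012 0 -0.01 -1;0 0 0 -0.012 0 -0.01 -1;0 0 0 -0.012 0 -0.01 -1;0 0 0 -0.012 0 -0.2 -1;0 0 0 -0.012 0 -0.5 -1;0 0 0 -0.012 0 -0.9 -1;0 0 0 -0.012 0 -0.9 -1;0 0 0 -0.012 0 -0.9 -1"
}}

```text
clock: 18.4
ee_pos: [0.4764, 0.0383, 0.0939]
eef_rot: [[0.167, 0.966, -0.196], [0.623, -0.258, -0.738], [-0.764, 0.001, -0.645]]
wrist_force: [0.3, -0.8, -0.6]
gripper_width: 0.0926
grasp_force: 0.0
```

```bash
python3 - <<'E'
from kin import *
print(o['clock'],o['joint_pos'],o['ee_pos'],o['gripper_width'])
cs=[snap(n) for n in('scene','side')]
for n,c in zip(('scene','side'),cs):
  for t in('bottle','pot','pot_handle','lamp'):
    for r in robot.landmark_of(t,n)[:3]: print(n,t,np.array(r['point']),round(r['p'],2),proj(c,r['point'])[0].round())
a=cv2.resize(cs[0]['image'][140:300,240:400],(395,395),interpolation=cv2.INTER_CUBIC);b=cv2.resize(cs[1]['image'][135:275,150:350],(395,277),interpolation=cv2.INTER_CUBIC)
b=np.vstack([b,np.zeros((118,395,3),np.uint8)])
cv2.imwrite('pics/f.png',np.hstack([a,b])[:,:,::-1])
E
```

```text
18.4 [ 20.021   37.481   89.9387 -38.8229  87.4284  49.392 ] [0.4764 0.0383 0.0939] 0.09263487931374403
scene bottle [ 0.4598 -0.3665  0.0218] 0.67 [197. 159.]
scene pot [0.6172 0.1948 0.0488] 0.69 [340. 260.]
scene pot_handle [0.6213 0.194  0.1731] 0.93 [345. 241.]
side bottle [ 0.4631 -0.0222  0.0616] 0.75 [303. 230.]
side pot [0.6165 0.1971 0.0509] 0.57 [215. 246.]
side pot_handle [0.617  0.1982 0.1739] 0.8 [212. 214.]
```

View pics/f.png

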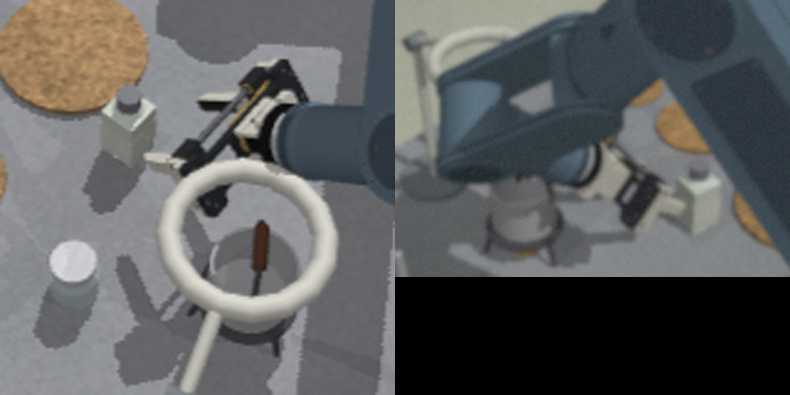

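The bottle stands upright on the bench at (127,122), clear of the mats. The lamp ring at (247,240) covers the far part of the pot and the handle is at (260,245). Next I'll measure the lamp and handle.

```bash
python3 - <<'E'
from kin import *
cs={n:snap(n) for n in('scene','side')}
c=cs['scene'];d=cs['side']
print('ring',onplane(c,(340.3,237.2),.304),[onplane(c,u,.304)[:2] for u in((304,238),(376.5,238),(341,204.8),(339,269.6))])
print('ring side guess',onplane(d,(195,165),.304))
print('handle scene',onplane(c,(346.2,230),.17),onplane(c,(345.4,248.5),.17))
print('tri ends',tri([(c,(346.2,230)),(d,(222,220))]),tri([(c,(345.4,248.5)),(d,(204,213))]))
P=np.array(o['ee_pos']);R_=np.array(o['eef_rot']);p=fit()
A=tool(90,0);PA=np.array([.44,.08,.28]);r=rel(P,R_,PA,A);print(r)
for f in np.linspace(0,1,4):
    Rm=R_@Ro.from_rotvec(Ro.from_matrix(R_.T@A).as_rotvec()*f).as_matrix(); print(fullik(p,P+(PA-P)*f,Rm)[0].round(1))
E
```

```text
ring [0.6855 0.19   0.304 ] [array([0.7198, 0.1196]), array([0.655 , 0.2615]), array([0.6076, 0.1628]), array([0.7569, 0.2137])]
ring side guess [0.6836 0.1889 0.304 ]
handle scene [0.5889 0.1869 0.17  ] [0.6388 0.2029 0.17  ]
tri ends [0.5873 0.1882 0.1653] [0.6407 0.2051 0.171 ]
(array([-0.0365,  0.2754, -0.0781, -1.2193, -0.458 , -1.4431]), 'rows', np.float64(7.0))
[ 19.9  37.5  90.  -38.8  87.5 139.4]
[ 15.4  22.3  94.  -29.4  81.9 124.1]
[  7.4   9.9  94.7 -16.1  80.8 105.5]
[-4.   1.5 93.4 -0.  85.2 86. ]
```

```bash
python3 - <<'E'
from kin import *
p=fit()
for t in(30,35,40,60,70):
  for G in([.6145,.196,.170],[.50,.16,.20],[.45,-.02,.26],[.604,-.2055,.135]):
   az=17.5 if G[0]>.46 and G[1]>0 else 17.5 if G[1]>-.1 else -20
   for th,tt in((az+180,t),(az,-t)):
    B=tool(th,tt); P=np.array(G)+.011*B[:,2]; q=fullik(p,P,B)[0]; print(t,G,round(th),(q-[0,0,0,0,0,90]).round(1))
E
```

```text
30 [0.6145, 0.196, 0.17] 198 [   3.8   11.   107.6   12.6   32.7 -112.5]
30 [0.6145, 0.196, 0.17] 18 [  3.8  11.  107.6  12.6  32.7  67.5]
30 [0.5, 0.16, 0.2] 198 [  -1.1   -4.2  119.2   15.3   37.2 -118.5]
30 [0.5, 0.16, 0.2] 18 [ -1.1  -4.2 119.2  15.3  37.2  61.5]
30 [0.45, -0.02, 0.26] 198 [ -38.3  -15.1  118.6   28.1   61.6 -156.1]
30 [0.45, -0.02, 0.26] 18 [-38.3 -15.1 118.6  28.1  61.6  23.9]
30 [0.604, -0.2055, 0.135] 160 [ -32.4   13.   111.    13.6   27.3 -112.9]
30 [0.604, -0.2055, 0.135] -20 [-32.4  13.  111.   13.6  27.3  67.1]
35 [0.6145, 0.196, 0.17] 198 [   3.     9.6  112.3   19.7   25.3 -119.9]
35 [0.6145, 0.196, 0.17] 18 [  3.    9.6 112.3  19.7  25.3  60.1]
35 [0.5, 0.16, 0.2] 198 [  -2.8   -6.1  123.7   22.7   31.1 -126.5]
35 [0.5, 0.16, 0.2] 18 [ -2.8  -6.1 123.7  22.7  31.1  53.5]
35 [0.45, -0.02, 0.26] 198 [ -43.6  -17.3  122.5   35.    61.2 -164.7]
35 [0.45, -0.02, 0.26] 18 [-43.6 -17.3 122.5  35.   61.2  15.3]
35 [0.604, -0.2055, 0.135] 160 [ -33.2   11.9  115.6   23.    19.6 -122.7]
35 [0.604, -0.2055, 0.135] -20 [-33.2  11.9 115.6  23.   19.6  57.3]
40 [0.
[... 940 characters left out ...]
.2]
60 [0.604, -0.2055, 0.135] 160 [ -37.9   18.2  135.9  153.    36.  -256.8]
60 [0.604, -0.2055, 0.135] -20 [-37.9  18.2 135.9 153.   36.  -76.8]
70 [0.6145, 0.196, 0.17] 198 [  -3.9   21.5  139.6  154.5   52.6 -261.5]
70 [0.6145, 0.196, 0.17] 18 [ -3.9  21.5 139.6 154.5  52.6 -81.5]
70 [0.5, 0.16, 0.2] 198 [-123.4   -7.7  188.9   39.4   69.1   89.2]
70 [0.5, 0.16, 0.2] 18 [-123.4   -7.7  188.9   39.4   69.1  -90.8]
70 [0.45, -0.02, 0.26] 198 [ -86.1  -11.4  150.    66.7   83.7 -229.7]
70 [0.45, -0.02, 0.26] 18 [-86.1 -11.4 150.   66.7  83.7 -49.7]
70 [0.604, -0.2055, 0.135] 160 [ -39.7   28.5  141.5  158.7   60.6 -266.2]
70 [0.604, -0.2055, 0.135] -20 [-39.7  28.5 141.5 158.7  60.6 -86.2]
```

Call:
{"api": "jog_arm", "payload": {
  "plan": "-0.0365 0.2754 -0.078 -0.84 -0.32 -1 -1;-0.0365 0.2754 -0.078 -0.84 -0.32 -1 -1;-0.0365 0.2754 -0.078 -0.84 -0.32 -1 -1;-0.0365 0.2754 -0.078 -0.84 -0.32 -1 -1;-0.0365 0.2754 -0.078 -0.84 -0.32 -1 -1;-0.0365 0.2754 -0.078 -0.84 -0.32 -1 -1;-0.0365 0.2754 -0.078 -0.84 -0.32 -1 -1;-0.0365 0.2754 -0.078 -0.84 -0.32 -1 -1;-0.0365 0.2754 -0.078 -0.84 -0.32 -1 -1"
}}

```text
clock: 19.9
ee_pos: [0.4506, 0.0681, 0.2222]
eef_rot: [[0.0, 1.0, -0.001], [1.0, -0.0, -0.002], [-0.002, -0.001, -1.0]]
wrist_force: [0.1, 0.8, -0.4]
gripper_width: 0.093
grasp_force: 0.0
```

```bash
python3 - <<'E'
from kin import *
P=np.array(o['ee_pos']);R_=np.array(o['eef_rot']);p=fit();print(o['clock'],P)
B=tool(197.5,35);G=np.array([.6145,.196,.170]);T=G+.011*B[:,2]
PA=T-.15*B[:,2]+[-.02,0,0]; print(PA,B,rel(P,R_,PA,B))
for f in np.linspace(0,1,5):
    Rm=R_@Ro.from_rotvec(Ro.from_matrix(R_.T@B).as_rotvec()*f).as_matrix(); print(fullik(p,P+(PA-P)*f,Rm)[0].round(1))
E
```

```text
19.9 [0.4506 0.0681 0.2222]
[0.5185 0.172  0.2839] [[-0.7812 -0.3007  0.547 ]
 [-0.2463  0.9537  0.1725]
 [-0.5736  0.     -0.8192]] (array([-0.1823, -0.1331, -0.5759,  1.0382,  0.678 , -0.6186]), 'rows', np.float64(13.0))
[-5.4  4.3 98.4 -0.1 77.3 84.6]
[  1.4   0.5 101.1  -4.5  69.4  66.7]
[  5.   -3.8 105.3  -5.9  59.7  44.8]
[  4.3  -7.7 109.8  -0.5  49.9  15.1]
[ -0.8 -10.  112.8  14.9  44.6 -25.9]
```

Call:
{"api": "jog_arm", "payload": {
  "plan": "-0.182 -0.133 -0.576 1 0.66 -0.62 -1;-0.182 -0.133 -0.576 1 0.66 -0.62 -1;-0.182 -0.133 -0.576 1 0.66 -0.62 -1;-0.182 -0.133 -0.576 1 0.66 -0.62 -1;-0.182 -0.133 -0.576 1 0.66 -0.62 -1;-0.182 -0.133 -0.576 1 0.66 -0.62 -1;-0.182 -0.133 -0.576 1 0.66 -0.62 -1;-0.182 -0.133 -0.576 1 0.66 -0.62 -1;-0.182 -0.133 -0.576 1 0.66 -0.62 -1;-0.182 -0.133 -0.576 1 0.66 -0.62 -1;-0.182 -0.133 -0.576 1 0.66 -0.62 -1;-0.182 -0.133 -0.576 1 0.66 -0.62 -1;-0.182 -0.133 -0.576 1 0.66 -0.62 -1;-0.182 -0.133 -0.576 1 0.66 -0.62 -1;-0.182 -0.133 -0.576 1 0.66 -0.62 -1;-0.182 -0.133 -0.576 1 0.66 -0.62 -1"
}}

```text
clock: 21.5
ee_pos: [0.5165, 0.169, 0.2842]
eef_rot: [[-0.782, -0.302, 0.546], [-0.246, 0.953, 0.174], [-0.573, 0.002, -0.819]]
wrist_force: [0.3, -0.4, -0.9]
gripper_width: 0.0931
grasp_force: 0.0
```

```bash
python3 - <<'E'
from kin import *
P=np.array(o['ee_pos']);R_=np.array(o['eef_rot']);print(o['clock'],o['joint_pos'].round(1) if hasattr(o['joint_pos'],'round') else o['joint_pos'],P,R_)
w=snap('wrist','w5.png')
import pickle; pickle.dump(w,open('w5.pkl','wb'))
for t in('pot_handle','pot','lamp','stand'):
    for r in robot.landmark_of(t,'wrist')[:3]: print(t,np.array(r['point']),round(r['p'],2),proj(w,r['point'])[0].round())
E
```

```text
21.5 [  -1.5  -10.4  113.    15.5   45.  -116.8] [0.5165 0.169  0.2842] [[-0.7815 -0.3017  0.5461]
 [-0.2462  0.9534  0.1745]
 [-0.5733  0.0019 -0.8194]]
pot_handle [0.6129 0.1965 0.1694] 0.57 [266. 204.]
pot [0.6162 0.1924 0.0517] 0.71 [262. 124.]
stand [ 0.6132  0.195  -0.0027] 0.61 [265.  94.]
```

View pics/w5.png

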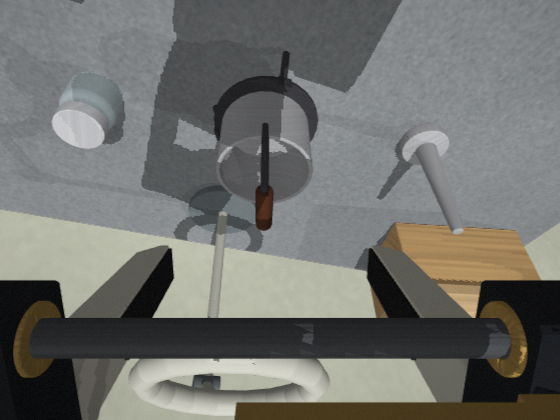

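The handle is seen end-on at (264,208), centred between the fingers and aligned with the tool plane. The ring lies beyond the fingertips at (230,380). A quick two-view check comes next, then the approach.

```bash
python3 - <<'E'
from kin import *
import pickle
w=pickle.load(open('w5.pkl','rb'));c=snap('scene')
n,f=tri([(w,(264.8,189)),(c,(346.2,230))]),tri([(w,(263.5,227))
,(c,(345.4,248.5))]);print(n,f,(n+f)/2,np.degrees(np.arctan2(*(f-n)[[1,0]])))
for a in(14,17.5,21):
    d=.022*np.array([np.cos(np.radians(a)),np.sin(np.radians(a)),0]);print(a,proj(w,[np.array([.6142,.196,.17])-d,np.array([.6142,.196,.17])+d]).round(1).tolist())
P=np.array(o['ee_pos']);R_=np.array(o['eef_rot'])
B=tool(197.5,35);G=np.array([.6135,.196,.170]);T=G+.011*B[:,2]
print(rel(P,R_,T-.08*B[:,2],B),rel(P,R_,T,B))
E
```

```text
[0.59   0.1878 0.1725] [0.6408 0.2029 0.1738] [0.6154 0.1953 0.1732] 16.608046044025468
14 [[266.2, 189.5], [263.7, 220.4]]
17.5 [[264.7, 189.5], [265.1, 220.4]]
21 [[263.1, 189.5], [266.5, 220.4]]
(array([ 0.0005,  0.0003,  0.    , -0.1648, -0.0269,  0.8257]), 'rows', np.float64(1.0)) (array([ 0.0005,  0.0003,  0.    , -0.164 , -0.028 ,  1.6257]), 'rows', np.float64(1.0))
```

Call:
{"api": "jog_arm", "payload": {
  "plan": "0.003 0 0.005 -0.1 -0.02 0.4 -1;0.003 0 0.005 -0.17 -0.03 0.82 -1;0.003 0 0.005 -0.17 -0.03 0.82 -1;0.003 0 0.005 -0.17 -0.03 0.82 -1"
}}

```text
clock: 22.2
ee_pos: [0.5756, 0.1834, 0.2257]
eef_rot: [[-0.787, -0.284, 0.548], [-0.231, 0.959, 0.165], [-0.572, 0.003, -0.82]]
wrist_force: [0.0, -0.6, 0.7]
gripper_width: 0.0929
grasp_force: 0.0
```

Call:
{"api": "jog_arm", "payload": {
  "plan": "0 0 0 0 0 0.25 -1;0 0 0 0 0 0.5 -1;0 0 0 0 0 0.7 -1;0 0 0 0 0 0.8 -1;0 0 0 0 0 0.8 -1;0 0 0 0 0 0.8 -1"
}}

```text
clock: 22.8
ee_pos: [0.6202, 0.1963, 0.1633]
eef_rot: [[-0.784, -0.283, 0.552], [-0.231, 0.959, 0.165], [-0.576, 0.002, -0.817]]
wrist_force: [-0.2, 0.5, -0.1]
gripper_width: 0.093
grasp_force: 0.0
```

```bash
python3 - <<'E'
from kin import *
P=np.array(o['ee_pos']);R_=np.array(o['eef_rot'])
print(P,P-.011*R_[:,2],o['wrist_force'],R_)
E
```

```text
[0.6202 0.1963 0.1633] [0.6141 0.1945 0.1723] [-0.1923  0.509  -0.0818] [[-0.7843 -0.2834  0.5519]
 [-0.2306  0.959   0.1648]
 [-0.5759  0.002  -0.8175]]
```

Call:
{"api": "jog_arm", "payload": {
  "plan": "0 0 0 0 0 0 0.5;0 0 0 0 0 0 1;0 0 0 0 0 0 1;0 0 0 0 0 0 1;0 0 0 0 0 0 1;0 0 0 0 0 0 1;0 0 0 0 0 0 1;0 0 0 0 0 0 1;0 0 0 0 0 0 1;0 0 0 0 0 0 1;0 0 0 0 0 0 1;0 0 0 0 0 0 1",
  "squeeze": 45
}}

```text
clock: 24.0
ee_pos: [0.6201, 0.1962, 0.1619]
eef_rot: [[-0.785, -0.283, 0.551], [-0.231, 0.959, 0.165], [-0.575, 0.002, -0.818]]
wrist_force: [-0.7, -1.0, 0.9]
gripper_width: 0.0139
grasp_force: 45.0
```

Call:
{"api": "jog_arm", "payload": {
  "plan": "0 0 0 -0.03 0 -0.04 1;0 0 0 -0.06 0 -0.08 1;0 0 0 -0.08 0 -0.115 1;0 0 0 -0.11 0 -0.155 1;0 0 0 -0.11 0 -0.155 1;0 0 0 -0.11 0 -0.155 1"
}}

```text
clock: 24.6
ee_pos: [0.6201, 0.1963, 0.1811]
eef_rot: [[-0.785, -0.283, 0.551], [-0.231, 0.959, 0.165], [-0.575, 0.002, -0.818]]
wrist_force: [0.1, 0.7, -3.4]
gripper_width: 0.0138
grasp_force: 45.0
```

```bash
python3 - <<'E'
from kin import *
P=np.array(o['ee_pos']);R_=np.array(o['eef_rot']);p=fit()
print(P,P-.011*R_[:,2],o['wrist_force'],o['ft_torque'],o['gripper_width'])
for n in('scene','side','wrist'):
  c=snap(n)
  for t in('pot_handle','pot'):
    for r in robot.landmark_of(t,n)[:2]: print(n,t,np.array(r['point']),round(r['p'],2))
B=R_; 
Ps=[P,P+[-.10,-.035,0.015],P+[-.16,-.05,.10]]
for q in Ps: print(q,fullik(p,q,B)[0].round(1))
print('mv',(R_.T@np.array([-.10,-.035,.015])*10).round(3))
E
```

```text
[0.6201 0.1963 0.1811] [0.6141 0.1945 0.1901] [ 0.065   0.6699 -3.4266] [-0.1074  0.5915 -0.0044] 0.013809292545734576
scene pot_handle [0.6186 0.196  0.1894] 0.71
scene pot [0.6133 0.1939 0.0689] 0.96
side pot_handle [0.6186 0.1961 0.1926] 0.65
side pot [0.6108 0.1973 0.0686] 0.78
wrist pot_handle [0.6149 0.1937 0.1881] 0.88
wrist pot [0.6119 0.1919 0.0689] 0.83
[0.6201 0.1963 0.1811] [  3.2   8.  111.   16.7  27.7 -25.8]
[0.5201 0.1613 0.1961] [ -2.2  -4.9 121.9  21.1  31.1 -33.7]
[0.4601 0.1463 0.2811] [ -6.3 -18.4 118.9  17.6  48.  -30.9]
mv [ 0.78  -0.052 -0.731]
```

Pot lifted: base at z≈0.069 and weight 3.4 N. Now out toward the robot.

Call:
{"api": "jog_arm", "payload": {
  "plan": "0 0 0 0.12 -0.01 -0.1 1;0 0 0 0.28 -0.02 -0.25 1;0 0 0 0.45 -0.03 -0.41 1;0 0 0 0.62 -0.04 -0.58 1;0 0 0 0.73 -0.05 -0.69 1;0 0 0 0.78 -0.05 -0.73 1;0 0 0 0.78 -0.05 -0.73 1;0 0 0 0.78 -0.05 -0.73 1"
}}

```text
clock: 25.85
ee_pos: [0.5209, 0.1614, 0.1962]
eef_rot: [[-0.785, -0.283, 0.552], [-0.23, 0.959, 0.164], [-0.576, 0.002, -0.818]]
wrist_force: [-0.4, 1.1, -3.9]
gripper_width: 0.0138
grasp_force: 45.0
```

```bash
python3 - <<'E'
from kin import *
P=np.array(o['ee_pos']);R_=np.array(o['eef_rot']);p=fit()
print(P,o['wrist_force'])
Q1=np.array([.485,.145,.27]);th=190
A=R_; print('1',rel(P,A,Q1,A)[0])
B=tool(175,35);Q2=np.array([.52,.05,.27]);print('2',rel(Q1,A,Q2,B))
C=tool(160,35);M=np.array([.6043,-.2055]);
GC=np.r_[M,.17];Q4=GC+.011*C[:,2];Q3=Q2+(Q4-Q2)*.45;Q3[2]=.27
for q,r in((P,A),(Q1,A),(Q2,B),(Q3,C),(Q4,C),(Q4-[0,0,.05],C)): print(q.round(3),fullik(p,q,r)[0].round(1))
E
```

```text
[0.5209 0.1614 0.1962] [-0.4365  1.0738 -3.9386]
1 [ 0.      0.      0.     -0.1049 -0.0546 -0.8283]
2 (array([ 0.0689,  0.0006,  0.0971, -0.0559, -1.0102,  0.0369]), 'rows', np.float64(3.0))
[0.521 0.161 0.196] [ -2.2  -4.8 121.8  21.1  31.  -33.6]
[0.485 0.145 0.27 ] [ -6.  -14.6 118.1  18.2  44.9 -31.7]
[0.52 0.05 0.27] [ -8.1 -11.6 116.    2.7  40.7  -4.6]
[ 0.561 -0.066  0.27 ] [-16.8  -6.  111.5  -2.9  39.6   4.9]
[ 0.61  -0.208  0.161] [-33.2   9.  113.1  18.3  24.7 -27.6]
[ 0.61  -0.208  0.111] [-33.2  13.4 116.5  25.9  17.5 -35.7]
```

Call:
{"api": "jog_arm", "payload": {
  "plan": "0 0 0 -0.02 -0.01 -0.15 1;0 0 0 -0.05 -0.025 -0.4 1;0 0 0 -0.085 -0.045 -0.66 1;0 0 0 -0.1 -0.055 -0.8 1;0 0 0 -0.105 -0.055 -0.83 1;0 0 0 -0.105 -0.055 -0.83 1"
}}

```text
clock: 26.45
ee_pos: [0.4849, 0.145, 0.27]
eef_rot: [[-0.785, -0.283, 0.551], [-0.231, 0.959, 0.164], [-0.575, 0.002, -0.818]]
wrist_force: [1.2, 0.5, -4.1]
gripper_width: 0.0137
grasp_force: 45.0
```

```bash
python3 - <<'E'
from kin import *
P=np.array(o['ee_pos']);A=np.array(o['eef_rot']);p=fit()
print(P,o['wrist_force'])
C=Ro.from_euler('z',-18,degrees=True).as_matrix()@A
M=np.array([.6043,-.2055]);Q=np.r_[M,.18]+.011*C[:,2]
print(fullik(p,Q,C)[0].round(1),fullik(p,Q-[0,0,.06],C)[0].round(1))
wp=[P,P+[.04,-.09,0],np.array([.565,-.04,P[2]]),np.array([.595,-.13,.24]),Q]
Rs=[A]+[Ro.from_euler('z',-a,degrees=True).as_matrix()@A for a in(9,18,18,18)]
for i in range(1,5): print(wp[i].round(3),rel(wp[i-1],Rs[i-1],wp[i],Rs[i])[0],fullik(p,wp[i],Rs[i])[0].round(0))
E
```

```text
[0.4849 0.145  0.27  ] [ 1.2152  0.5474 -4.1052]
[-41.6   9.6 110.7  37.5  37.6 -65.8] [-41.6  14.7 114.7  46.5  30.8 -76.6]
[0.525 0.055 0.27 ] [ 0.0288 -0.0001  0.0409 -0.1064 -0.9764  0.0725] [-16. -12. 116.  19.  45. -34.]
[ 0.565 -0.04   0.27 ] [ 0.0288 -0.0001  0.0409 -0.2259 -0.9937  0.1564] [-24.  -7. 112.  19.  43. -33.]
[ 0.595 -0.13   0.24 ] [ 0.      0.      0.     -0.0934 -0.8922  0.4307] [-35.   0. 110.  28.  42. -49.]
[ 0.611 -0.206  0.171] [ 0.      0.      0.      0.2516 -0.7534  0.6648] [-42.  10. 111.  37.  38. -66.]
```

Call:
{"api": "jog_arm", "payload": {
  "plan": "0.006 0 0.008 -0.02 -0.15 0.01 1;0.014 0 0.02 -0.05 -0.4 0.03 1;0.022 0 0.031 -0.08 -0.7 0.05 1;0.029 0 0.041 -0.105 -0.92 0.07 1;0.029 0 0.041 -0.105 -0.98 0.073 1;0.029 0 0.041 -0.105 -0.98 0.073 1"
}}

```text
clock: 27.05
ee_pos: [0.5243, 0.0538, 0.2683]
eef_rot: [[-0.813, -0.128, 0.568], [-0.103, 0.992, 0.075], [-0.572, 0.003, -0.82]]
wrist_force: [0.2, 1.1, -4.0]
gripper_width: 0.0137
grasp_force: 45.0
```

Call:
{"api": "jog_arm", "payload": {
  "plan": "0.006 0 0.008 -0.03 -0.15 0.02 1;0.014 0 0.02 -0.09 -0.4 0.06 1;0.022 0 0.031 -0.16 -0.7 0.11 1;0.029 0 0.041 -0.21 -0.92 0.146 1;0.029 0 0.041 -0.226 -0.99 0.156 1;0.029 0 0.041 -0.226 -0.99 0.156 1"
}}

```text
clock: 27.65
ee_pos: [0.5644, -0.0405, 0.2693]
eef_rot: [[-0.819, 0.029, 0.573], [0.024, 1.0, -0.015], [-0.574, 0.002, -0.819]]
wrist_force: [-0.1, 0.5, -3.8]
gripper_width: 0.0134
grasp_force: 45.0
```

Call:
{"api": "jog_arm", "payload": {
  "plan": "0 0 0 -0.015 -0.14 0.07 1;0 0 0 -0.04 -0.38 0.18 1;0 0 0 -0.065 -0.64 0.31 1;0 0 0 -0.085 -0.83 0.4 1;0 0 0 -0.093 -0.89 0.43 1;0 0 0 -0.093 -0.89 0.43 1;0 0 0 -0.093 -0.89 0.43 1"
}}

```text
clock: 28.35
ee_pos: [0.5937, -0.1286, 0.2397]
eef_rot: [[-0.819, 0.027, 0.574], [0.023, 1.0, -0.014], [-0.574, 0.002, -0.819]]
wrist_force: [-0.3, 0.5, -3.0]
gripper_width: 0.0137
grasp_force: 45.0
```

```bash
python3 - <<'E'
from kin import *
P=np.array(o['ee_pos']);A=np.array(o['eef_rot']);print(o['clock'],P,A,o['wrist_force'],P-.011*A[:,2])
for n in('scene','side','wrist'):
  c=snap(n)
  for t in('pot_handle','pot','mat'):
    for r in robot.landmark_of(t,n)[:3]: print(n,t,np.array(r['point']),round(r['p'],2))
Q=np.array([.6043,-.2055,.17])+.011*A[:,2]; print(rel(P,A,Q,A)[0],'down10mm',A.T@[0,0,-.1])
E
```

```text
28.35 [ 0.5937 -0.1286  0.2397] [[-0.8186  0.0273  0.5737]
 [ 0.0235  0.9996 -0.0141]
 [-0.5738  0.0019 -0.819 ]] [-0.256   0.5349 -3.0471] [ 0.5873 -0.1284  0.2487]
scene pot_handle [ 0.592  -0.1265  0.2499] 0.81
scene pot [ 0.5866 -0.1304  0.1252] 0.89
scene pot [ 0.6037 -0.2056  0.0029] 0.41
scene mat [ 0.6046 -0.208   0.0029] 0.97
scene mat [ 0.3542 -0.1514  0.0007] 0.94
scene mat [ 0.7671 -0.2142 -0.002 ] 0.68
side pot_handle [ 0.5872 -0.1276  0.2517] 0.62
side pot [ 0.5871 -0.1263  0.1311] 0.93
side mat [ 0.768  -0.2168 -0.0027] 0.95
side mat [ 0.6083 -0.2046 -0.0015] 0.71
side mat [ 0.3554 -0.1478 -0.002 ] 0.58
wrist pot_handle [ 0.5896 -0.1308  0.2481] 0.94
wrist pot [ 0.5827 -0.1335  0.128 ] 0.84
wrist mat [ 0.6035 -0.2036  0.0009] 0.93
[ 0.      0.      0.      0.2946 -0.7674  0.7526] down10mm [ 0.0574 -0.0002  0.0819]
```

Call:
{"api": "jog_arm", "payload": {
  "plan": "0 0 0 0.05 -0.12 0.12 1;0 0 0 0.12 -0.32 0.31 1;0 0 0 0.2 -0.55 0.53 1;0 0 0 0.27 -0.71 0.69 1;0 0 0 0.29 -0.765 0.755 1;0 0 0 0.29 -0.765 0.755 1;0 0 0 0.29 -0.765 0.755 1"
}}

```text
clock: 29.65
ee_pos: [0.6116, -0.2063, 0.1616]
eef_rot: [[-0.818, 0.028, 0.574], [0.024, 1.0, -0.015], [-0.574, 0.001, -0.819]]
wrist_force: [-0.1, -0.2, -3.3]
gripper_width: 0.0136
grasp_force: 45.0
```

Call:
{"api": "jog_arm", "payload": {
  "plan": "0 0 0 0.03 0 0.05 1;0 0 0 0.08 0 0.12 1;0 0 0 0.13 0 0.19 1;0 0 0 0.17 0 0.24 1;0 0 0 0.195 0 0.275 1;0 0 0 0.207 0 0.295 1;0 0 0 0.207 0 0.295 1;0 0 0 0.207 0 0.295 1"
}}

```text
clock: 30.45
ee_pos: [0.6117, -0.2069, 0.1252]
eef_rot: [[-0.818, 0.028, 0.574], [0.024, 1.0, -0.016], [-0.574, 0.001, -0.819]]
wrist_force: [0.7, -0.1, -3.2]
gripper_width: 0.0138
grasp_force: 45.0
```

```bash
python3 - <<'E'
from kin import *
P=np.array(o['ee_pos']);A=np.array(o['eef_rot']);print(o['clock'],P,o['joint_pos'],o['wrist_force'],P-.011*A[:,2])
for n in('scene','side','wrist'):
  c=snap(n)
  for t in('pot_handle','pot','mat'):
    for r in robot.landmark_of(t,n)[:1]: print(n,t,np.array(r['point']),round(r['p'],2))
E
```

```text
30.45 [ 0.6117 -0.2069  0.1252] [ -41.5818   13.4793  113.6591   43.6686   32.3482 -163.3073] [ 0.7298 -0.0784 -3.1974] [ 0.6053 -0.2067  0.1342]
scene pot_handle [ 0.6114 -0.207   0.1373] 0.78
scene pot [ 0.6015 -0.21    0.0111] 0.95
scene mat [ 0.3535 -0.1495 -0.0001] 0.97
side pot_handle [ 0.6088 -0.2059  0.1339] 0.58
side pot [ 0.6019 -0.2045  0.0163] 0.85
side mat [ 0.3539 -0.1493  0.0005] 0.95
wrist pot [ 0.601  -0.207   0.0165] 0.95
```

Call:
{"api": "jog_arm", "payload": {
  "plan": "0 0 0 0.006 0 0.008 1;0 0 0 0.012 0 0.016 1;0 0 0 0.018 0 0.025 1;0 0 0 0.023 0 0.033 1;0 0 0 0.023 0 0.033 1"
}}

```text
clock: 31.55
ee_pos: [0.6119, -0.2072, 0.1218]
eef_rot: [[-0.818, 0.029, 0.575], [0.024, 1.0, -0.016], [-0.575, 0.0, -0.818]]
wrist_force: [-1.5, -0.2, 1.7]
gripper_width: 0.0139
grasp_force: 45.0
```

Call:
{"api": "jog_arm", "payload": {
  "plan": "0 0 0 0.003 0 0.004 1;0 0 0 0.006 0 0.008 1;0 0 0 0.006 0 0.008 1"
}}

```text
clock: 31.85
ee_pos: [0.6124, -0.2075, 0.1218]
eef_rot: [[-0.817, 0.029, 0.576], [0.023, 1.0, -0.017], [-0.577, -0.001, -0.817]]
wrist_force: [-4.2, 0.5, 6.6]
gripper_width: 0.0135
grasp_force: 45.0
```

Call:
{"api": "jog_arm", "payload": {
  "plan": "0 0 0 0 0 0 1;0 0 0 0 0 0 1;0 0 0 0 0 0 1;0 0 0 0 0 0 1",
  "squeeze": 4
}}

```text
clock: 32.25
ee_pos: [0.6119, -0.2073, 0.1209]
eef_rot: [[-0.818, 0.029, 0.575], [0.023, 1.0, -0.016], [-0.575, 0.0, -0.818]]
wrist_force: [-3.6, 0.3, 4.8]
gripper_width: 0.0155
grasp_force: 4.0
```

Call:
{"api": "jog_arm", "payload": {
  "plan": "0 0 0 0 0 0 0.5;0 0 0 0 0 0 0;0 0 0 0 0 0 -0.5;0 0 0 0 0 0 -1;0 0 0 0 0 0 -1;0 0 0 0 0 0 -1;0 0 0 0 0 0 -1;0 0 0 0 0 0 -1;0 0 0 0 0 0 -1"
}}

```text
clock: 33.15
ee_pos: [0.6114, -0.2067, 0.12]
eef_rot: [[-0.818, 0.028, 0.574], [0.024, 1.0, -0.015], [-0.574, 0.001, -0.819]]
wrist_force: [-0.5, 0.5, 0.0]
gripper_width: 0.0826
grasp_force: 0.0
```

Call:
{"api": "jog_arm", "payload": {
  "plan": "0 0 0 0 0 -0.1 -1;0 0 0 0 0 -0.3 -1;0 0 0 0 0 -0.6 -1;0 0 0 0 0 -0.9 -1;0 0 0 0 0 -1 -1;0 0 0 0 0 -1 -1;0 0 0 0 0 -1 -1"
}}

```text
clock: 33.85
ee_pos: [0.554, -0.2052, 0.2015]
eef_rot: [[-0.818, 0.029, 0.574], [0.024, 1.0, -0.015], [-0.574, 0.001, -0.819]]
wrist_force: [-0.4, 0.6, 0.6]
gripper_width: 0.0932
grasp_force: 0.0
```

```bash
python3 - <<'E'
from kin import *
print(o['clock'],o['ee_pos'],o['wrist_force'],o['gripper_width'])
cs=[]
for n in('scene','side','wrist'):
  c=snap(n);cs.append(c)
  for t in('pot_handle','pot','bottle','jar','spraycan','mandrel'):
    for r in robot.landmark_of(t,n)[:2]: print(n,t,np.array(r['point']),round(r['p'],2))
a=cv2.resize(cs[0]['image'][120:300,150:330],(395,395),interpolation=cv2.INTER_CUBIC);b=cv2.resize(cs[2]['image'],(395,296))
b=np.vstack([b,np.zeros((99,395,3),np.uint8)])
cv2.imwrite('pics/g.png',np.hstack([a,b])[:,:,::-1])
E
```

```text
33.85 [ 0.554  -0.2052  0.2015] [-0.4172  0.6082  0.575 ] 0.09323389194205411
scene pot_handle [ 0.6054 -0.2075  0.1333] 0.96
scene pot_handle [ 0.6158  0.4168 -0.0021] 0.64
scene pot [ 0.6039 -0.2087  0.0099] 0.64
scene pot [0.6194 0.4159 0.0003] 0.47
scene bottle [ 0.4589 -0.3659  0.0233] 0.74
scene jar [ 0.6694  0.0028 -0.0034] 0.83
scene spraycan [ 0.5916 -0.4104  0.0006] 0.59
scene mandrel [0.6171 0.4164 0.0011] 0.77
side pot_handle [ 0.6066 -0.2046  0.131 ] 0.67
side bottle [ 0.462  -0.0195  0.0605] 0.72
side bottle [ 0.4647 -0.3691  0.0263] 0.55
side jar [0.6681 0.0062 0.0046] 0.88
side jar [ 0.603  -0.2052  0.0134] 0.22
side spraycan [ 0.5945 -0.4189  0.0005] 0.85
side spraycan [ 0.6173  0.1977 -0.0001] 0.34
side mandrel [0.6145 0.4159 0.0026] 0.73
wrist pot_handle [ 0.6029 -0.2093  0.125 ] 0.93
wrist pot [ 0.6044 -0.2122  0.0076] 0.93
wrist jar [0.6666 0.001  0.0017] 0.81
wrist spraycan [ 0.5954 -0.4156  0.0007] 0.98
```

View pics/g.png

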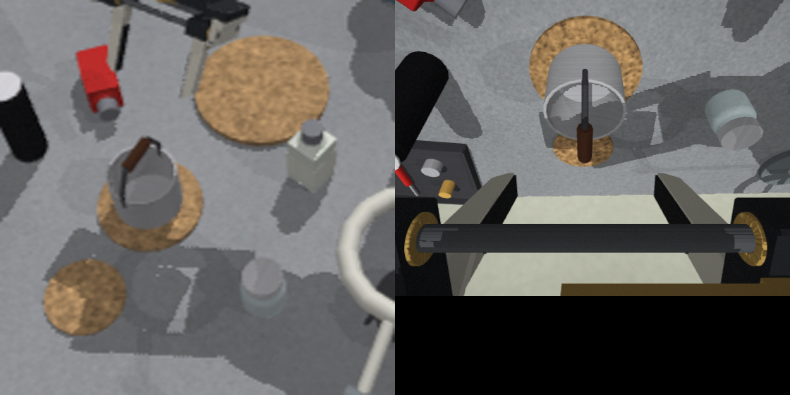

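The pot stands centred on the middle mat at (150,190), and the bottle is upright on the bench at (312,160). The jar, can and mandrel are where they were, and the gripper is free. Handing in.

```bash
python3 -c "
from cell import robot
print(robot.sign_off())"
```

```text
the job is handed in; nothing more can be done
None
```

Handed in at about 34 s: the white bottle stands upright on the bench clear of the mat, the pot sits upright and centred on the middle cork mat, and the spray can, jar and mandrel are where they were.

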